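Test the residual-current device of the bench supply

ROBOT

A 7-joint arm with a two-finger parallel gripper is mounted at the origin on the work surface. World frame = base frame: x ahead of the robot, y to its left, z up, the work surface at z = 0. Lengths are in mm, angles in rad, forces in N, time in s.
With the tool pointing down it reaches from about 400 to 875 mm from the base axis. Payload 4.4 kg.
Tool frame: the origin (TCP) lies at the very end of the fingers, on their centre line; the grasp point (between the pads) lies 19 mm behind it; z points along the fingers, y is the line along which they close (so a half turn about z gives the same grasp; the last joint's range is limited). The gripper opens to 85 mm and grips with 20 to 120 N. Pads are 22 mm wide; open, the fingers measure 114 mm over their backs; the gripper's body (76 mm by 85 mm) begins 54 mm behind the grasp point. The pads swing forward as they close: fully open they stand 13 mm farther back than shut.
Start: joints at [1.165, 0.628, 0.038, 1.517, -0.027, 0.996, -0.02], TCP at [216.673, -612.838, 201.913] pointing down, gripper open.
Joint ranges: [-3.06, 3.06], [-0.37, 2.12], [-1.25, 1.32], [0.18, 2.47], [-1.1, 4.24], [0.23, 1.98], [-2.94, 2.94]. Speed limits (rad/s): [2.57, 2.57, 3.14, 3.14, 3.14, 3.14, 3.14].

INTERFACE

Orientations are given as [roll, pitch, yaw] about the fixed x, y, z axes, in that order (R = Rz(yaw) Ry(pitch) Rx(roll)).
In Python, from cell import ctrl gives the robot as it stands.
- The arm moves only by the tool step_arm, never from a script. Its argument "series" is a list that holds one entry, the list of rows, each a list of 7 numbers: the turn, a rotation vector about the tool's x, y, z as a fraction of full scale, then the shift along the tool's x, y, z as a fraction of full scale, then the closure, from 0 (fully open) to 1 (shut). In form: [[[ax, ay, az, tx, ty, tz, gripper], ...]]. A call has 1 to 12 rows; each row shifts and turns the commanded pose from where the row before left it, along the tool's axes as they then stand; what a row does not reach is not made up. Full scale, the value 1, is 150 mm for a shift and 45 degrees for a turn. A row lasts 1/10 s, in which the tool goes at most 50 mm and 8.59 degrees, less where a joint would pass 70% of its speed; a pose out of reach is approached as far as the arm can. A call with a number of a shift or a turn outside -1 to 1 is refused whole. A call with a gripper value outside its range is refused whole. The fingers move at their own pace and stop on an object; the grip force is fixed at half the most. Time passes only in rows, so rows that do not move let the fingers close. It gives the time, the measured TCP pose, the force, the opening and the grip force at its end, in the units of the state.
- ctrl.read_state(): the state, without advancing time (a new reading comes with each control period).
- ctrl.get_image(name): name is "scene" or "top" or "wrist"; returns a dict with "img" (384x512x3 uint8, red, green, blue), "fx", "fy", "cx", "cy" (pixels), "R" (3x3) and "t" (3): a world point X has camera coordinates R X + t. Camera axes: x right, y down, z forward; pixel columns grow to the right and rows downward; lengths in mm; the calibration is good to about 2 mm. A picture is of the moment at which its call begins. There is no depth.
- ctrl.finish_job(): hands the job in; it is judged then, once.
Trained networks look in a picture, given as the dict that the camera call returned (one of the last four; its "shot" number tells which), for a name from the list of things; names that differ only in an ending like _2 or _b are one class to them, and where a whole thing is asked for, a point or a joint stands for the part that bears it (a point fixed in the world has none). Each returns a list of dicts, best first, with "score" (0 to 1); they miss things now and then, are a little off and sometimes report something else, mostly with a low value. They report only what shows in the picture. A call takes as long as a camera call. They do not tell look-alikes from the thing itself.
- ctrl.recognise(picture, thing): "centre" ([column, row] in pixels, amid what is visible of it).
The state is a dict: "clock": time; "qpos": joint angles; "qd": joint speeds; "tau": joint torques, N m; "eef_pos": TCP position; "tool_rot": TCP orientation; "force": force on the tool from outside, world axes, zero at the start; "torque": the same for the moment, N m; "width": finger opening in mm; "gripper_force": force on a finger pad.
Only numpy, scipy, OpenCV 4.12 (cv2) and the standard library are available. Lean on these libraries where they do the work, as an engineer would, in place of code of your own. Each camera call takes 0.05 s, during which the arm holds its last target. There are 200 camera calls.

TASK

Someone has left the glue gun on the window of the bench supply unit: pick it up without letting it fall and lay it flat on its side in the middle of the drip tray. Then lift the window and test the residual-current device: press its test button so that its lever drops by itself, let go of the button, lift that lever fully up again and shut the window. Do not pull the lever down by hand, leave the other breakers on, and do not disturb anything else on the bench.

Things in the scene. Friction and masses are not known exactly. Their poses are not given: they have to be found in the camera images.
- unit: Bench supply unit, a black rubber housing 236 mm wide (its y), 189 mm deep (x), fixed to the bench. Origin: centre of its underside; its front faces its own -x. Front wall 70 mm high at x = -88 mm; from there a face slopes up towards +x at 18 deg (0.314 rad); behind it a flat deck at z = 117 mm from x = 45 to 101 mm. The devices sit in that face under the window.
- window (a joint): Clear framed window over the devices, 124 mm along the slope, 180 mm wide, 26 mm deep skirts, hinged along its upper (rear) edge. 0 = shut, grows to 2.2 rad (folded back past upright, leaning away from the robot) as its front is lifted. Stiff hinge: stays at any angle; about 2 N at the tab moves it. Upright, it reaches 270 mm above the bench.
- window_hinge (a point): Point on the window's hinge axis, midway along it; the axis is the unit's y. x and z of this frame turn with the window (at 0: x up the slope, z off the face).
- window_tab (a point): Centre of the window's thumb tab: a grey block 30 mm wide (y) and 10 mm thick, sticking out 35 mm from the window's front edge, free on both sides, above and below. It is 149 mm from the hinge axis (148 mm along the window, 17 mm off it) and turns with the window; shut, it hangs in front of the unit's front wall about 94 mm above the bench. This point is 15 mm from the tab's free end.
- glue_gun: Cordless hot-glue gun lying on its side, 32 mm thick, 0.26 to 0.4 kg. Origin: underside, middle of its outline (152 x 125 mm). +x is where the nozzle points, +z up. Housing block 90 x 42 mm centred at (-16, 36) mm, round barrel of 28 mm beyond it from x = 29 mm, handle towards -y at x about -35 mm (to y = -57 mm). It starts lying on the shut window, tilted 18 deg with it, handle up the slope, nozzle to the unit's +y.
- gun_hold (a point): Place to hold the gun: on its housing in front of the trigger, 12 mm in x and 36 mm in y from the origin, half way up its thickness (16 mm). Housing is 42 mm wide across the gun's y here; both sides are free.
- drip_tray: Shallow steel drip tray, 220 mm (its x) by 180 mm (its y), rim 10 mm high and 3 mm thick, fixed to the bench. Origin: centre of its underside; the floor is 3 mm higher.
- test_button (a joint): Test button of the residual-current device. 0 = out, 4 mm = fully in. Spring: about 1.5 N at first, 5 N at most; the lever is released at about 2.5 mm.
- button_top (a point): Middle of the outer face of the square grey test button, 12 x 12 mm, standing 6 mm out of the device's white front and pressed straight into the sloping face (18 deg off vertical). z of this frame points out of the face, x up the slope. It is 36 mm beside the device's lever (towards the unit's +y).
- rcd_lever (a joint): Lever of the residual-current device, the only device with a test button. 0 = fully up (on, leaning 0.5 rad up the slope), 1.0 rad = dropped (leaning 0.5 rad down the slope). It snaps to either end, tipping over at about 0.2 rad; lifting the dropped lever takes about 3 N at its tip.
- rcd_lever_tip (a point): Middle of the free end of that lever: a black paddle 22 mm wide (unit's y), 6 mm thick, its tip 24 mm from the pivot. The pivot axis (unit's y) lies 3 mm under the device's white front (45 mm along the slope); the round hub there stands 5 mm out of it. Free space below the lever down the slope. The frame turns with the lever: at 0 its z points straight out of the face and its x up the slope.
- breaker_a_lever (a joint): Lever of one of the two narrower breakers beside the residual-current device: paddle 16 mm wide, 0 = on (up), 1.0 = off. Must stay on.
- breaker_a_lever_tip (a point): Middle of the free end of that breaker's lever.
- breaker_b_lever (a joint): Lever of the other narrower breaker, the same kind: 0 = on (up), 1.0 = off. Must stay on.
- breaker_b_lever_tip (a point): Middle of the free end of the other breaker's lever.
- glue_tin: Bystander: upright tin 66 mm across, 115 mm high, standing in front of the unit, to its +y side. Origin: centre of its foot.
- tape_roll: Bystander: roll of paper tape lying flat, 100 mm across, 24 mm high, in front of the unit. Origin: centre of its underside.
- card_flower: Bystander: flower cut-out of layered corrugated board with six petals, 116 mm across, 30 mm high, beyond the tray. Origin: centre of its underside.
- stick_box: Bystander: open card box of glue sticks, 75 x 110 mm, 88 mm high with the sticks, behind the unit. Origin: centre of its underside.
Things that resemble listed ones, but are neither listed nor needed, are in the scene too. What is meant by the glue_gun is not orange or yellow, and is the smaller of those in its own colour.

How it is judged (in metres and radians):
On the way, in this order (a step that is already met when the one before it is completed fails the run):
1. the test button is pressed in and the lever has dropped (value of joint test_button above 0.0015 m and value of joint rcd_lever above 0.8 rad), for 0.02 s.
2. the button is out again and the lever is lifted fully up (value of joint test_button below 0.001 m and value of joint rcd_lever below 0.08 rad), for 0.2 s.
At the end, for the whole second after the job is handed in: Glue gun at rest, flat on its side on the tray's floor, its middle within 35 mm of the tray's middle; device lever fully up (within 0.08 rad), test button out, both breakers still on, window shut (within 0.06 rad) (all of step 2 and horizontal distance between glue_gun and drip_tray below 0.035 m and angle between glue_gun's own z axis and vertical below 0.12 rad and height (world z) of glue_gun below 0.01 m and linear speed of glue_gun below 0.02 m/s and value of joint window below 0.06 rad and velocity of joint window below 0.05 rad/s and value of joint each of breaker_a_lever, breaker_b_lever below 0.1 rad); the robot touches nothing.
It fails at once if the lever is pulled down by hand (contact force between the fingers and rcd_lever_c2 above 1 N and velocity of joint rcd_lever above 0.5 rad/s and value of joint rcd_lever below 0.4 rad).
It fails at once if another breaker is switched off (value of joint any of breaker_a_lever, breaker_b_lever above 0.4 rad).
It fails at once if the glue gun falls, slides or is dropped (contact force between the fingers and glue_gun below 0.05 N and linear speed of glue_gun above 0.5 m/s).
It fails at once if something else on the bench is shoved or knocked over (distance of any of glue_tin, tape_roll, card_flower, stick_box from where it was at the start of the episode above 0.03 m or angle between any of glue_tin, tape_roll, card_flower, stick_box's own z axis and vertical above 0.4 rad).
It also fails if it takes over 72 s, if anything falls off the work surface, if the arm or the gripper's body presses on something with over 40 N, if the wrist force passes 120 N, or if a joint passes its speed limit or range.

## Working session

There is one attempt and no reset: what is moved stays moved. The work goes in short steps, Python scripts to look and compute and a tool call to move; the robot and the scene stay as the last step left them, time stands still between calls to the robot, and variables do not carry over. Pictures are saved under pics/ and viewed, at most 10 in all, crops included, and the job is handed in when it is done.

Besides the shell and the picture viewer there is one more tool, called after ">>>" as name([rows], argument=value, ...), one row to a line, values as JSON. step_arm: Moves the arm, as the interface text tells. Shift numbers are shares of 150 mm and turn numbers shares of 45 degrees, none past 1 either way. Its arguments: {"type":"object","properties":{"series":{"type":"array","items":{"type":"array","items":{"type":"array","items":{"type":"number","minimum":-1,"maximum":1}}}}},"required":["series"]}

```bash
mkdir -p pics; ls
cat > h.py <<'E'
import numpy as np, cv2
from cell import ctrl
def shot(n,f=None):
    p=ctrl.get_image(n)
    if f: cv2.imwrite('pics/'+f,p['img'][:,:,::-1])
    return p
def ray(p,uv):
    R=np.array(p['R']);t=np.array(p['t']);c=-R.T@t
    d=R.T@np.array([(uv[0]-p['cx'])/p['fx'],(uv[1]-p['cy'])/p['fy'],1]);return c,d
def atz(p,uv,z):
    c,d=ray(p,uv);return c+d*(z-c[2])/d[2]
def proj(p,X):
    q=np.array(p['R'])@np.array(X,float)+np.array(p['t']);return [p['fx']*q[0]/q[2]+p['cx'],p['fy']*q[1]/q[2]+p['cy']]
def tri(obs):
    A=np.zeros((3,3));b=np.zeros(3)
    for p,uv in obs:
        c,d=ray(p,uv);d=d/np.linalg.norm(d);M=np.eye(3)-np.outer(d,d);A+=M;b+=M@c
    X=np.linalg.solve(A,b);return X,[np.round(np.array(proj(p,X))-uv,1).tolist() for p,uv in obs]
E
python3 - <<'E'
from h import *
s=shot('scene','s1.png');t=shot('top','t1.png')
cv2.imwrite('pics/both.png',cv2.resize(np.vstack([s['img'],t['img']])[:,:,::-1],None,fx=.78,fy=.78))
for p in (s,t):
    print('CAM',p['fx'],np.round(-np.array(p['R']).T@np.array(p['t'])))
    for n in ['unit','window','window_hinge','window_tab','glue_gun','gun_hold','drip_tray','button_top','rcd_lever_tip','breaker_a_lever_tip','glue_tin','tape_roll','card_flower','stick_box']:
        print(n,[(np.round(r['centre']).tolist(),round(r['score'],2)) for r in ctrl.recognise(p,n)[:4]])
print(ctrl.read_state())
E
```

```text
pics
CAM 495.8523366807562 [ 1537. -1123.  1090.]
unit [([241.0, 221.0], 0.72)]
window [([244.0, 198.0], 0.74), ([322.0, 184.0], 0.57)]
window_hinge []
window_tab [([244.0, 203.0], 0.74)]
glue_gun [([175.0, 276.0], 0.95), ([136.0, 230.0], 0.94), ([225.0, 194.0], 0.83), ([281.0, 151.0], 0.69)]
gun_hold [([138.0, 229.0], 0.85), ([278.0, 153.0], 0.81), ([175.0, 273.0], 0.72), ([224.0, 200.0], 0.59)]
drip_tray [([324.0, 184.0], 0.84), ([229.0, 196.0], 0.35)]
button_top [([243.0, 203.0], 0.66)]
rcd_lever_tip [([227.0, 195.0], 0.23)]
breaker_a_lever_tip []
glue_tin [([246.0, 179.0], 0.52)]
tape_roll [([195.0, 205.0], 0.61)]
card_flower [([354.0, 206.0], 0.86)]
stick_box [([269.0, 252.0], 0.85)]
CAM 412.8600829400735 [ 262. -130. 1194.]
unit [([287.0, 189.0], 0.88), ([297.0, 260.0], 0.74)]
window [([287.0, 197.0], 0.83)]
window_hinge [([289.0, 197.0], 0.55)]
window_tab [([290.0, 197.0], 0.81), ([250.0, 236.0], 0.29)]
glue_gun [([311.0, 210.0], 0.89), ([128.0, 283.0], 0.84), ([396.0, 190.0], 0.69), ([394.0, 287.0], 0.56)]
gun_hold [([131.0, 284.0], 0.97), ([314.0, 209.0], 0.67), ([397.0, 187
[... 316 characters left out ...]
8.0, 144.0], 0.84)]
{'clock': 1.5, 'qpos': array([ 1.16521302,  0.62841023,  0.03853401,  1.51741781, -0.02699038,
        0.99632856, -0.02002471]), 'qd': array([-0.00338814, -0.00079217,  0.00130554,  0.00077077,  0.00103511,
       -0.00029554, -0.00200468]), 'tau': array([-3.90117539e-04, -5.63269436e+01,  1.22564591e+00, -1.93777889e+01,
        1.09540639e-02,  1.68455670e-03, -1.46607611e-06]), 'eef_pos': array([ 216.634706  , -612.82857809,  201.90170138]), 'tool_rot': array([-3.14154777e+00, -6.64570939e-06,  3.39710902e-01]), 'force': array([0.75724655, 1.01276295, 0.2254803 ]), 'torque': array([0.01659106, 0.01140034, 0.00396474]), 'gripper_force': 0.0, 'width': 85.70114927162784}
```

View pics/both.png

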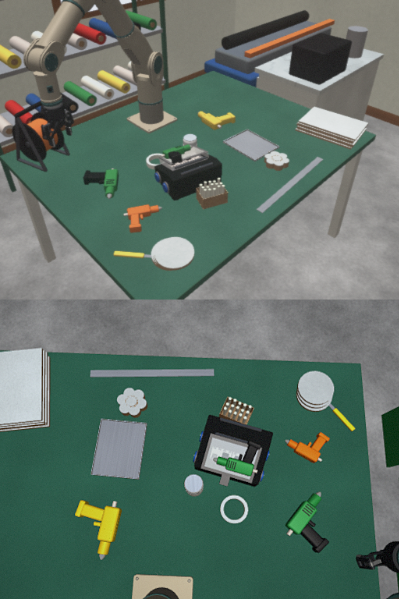

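Top view (full-res pixels): green gun on the window at (311,210); larger green gun on the bench at (396,287); orange gun at (396,190); yellow gun at (128,283). The one meant is the smaller green one on the window. I'll confirm this in an enlarged crop.

Run:
```python
from h import *
t=shot('top')
im=t['img'][:,:,::-1]
a=cv2.resize(im[130:290,225:425],None,fx=4,fy=4,interpolation=cv2.INTER_CUBIC)[:600]
cv2.imwrite('pics/t2.png',cv2.resize(im[135:285,225:425],None,fx=4,fy=4,interpolation=cv2.INTER_CUBIC))
for uv,z in [((290,190),100),((151,194),3),((226,370),0),((249,237),115),((310,264),12),((169,133),15),((298,144),44)]:
    print(uv,np.round(atz(t,uv,z)))
```

```text
(290, 190) [ 544. -203.  100.]
(151, 194) [540. 202.   3.]
(226, 370) [ 62. -50.   0.]
(249, 237) [409. -98. 115.]
(310, 264) [ 353. -271.   12.]
(169, 133) [730. 164.  15.]
(298, 144) [ 700. -227.   44.]
```

View pics/t2.png

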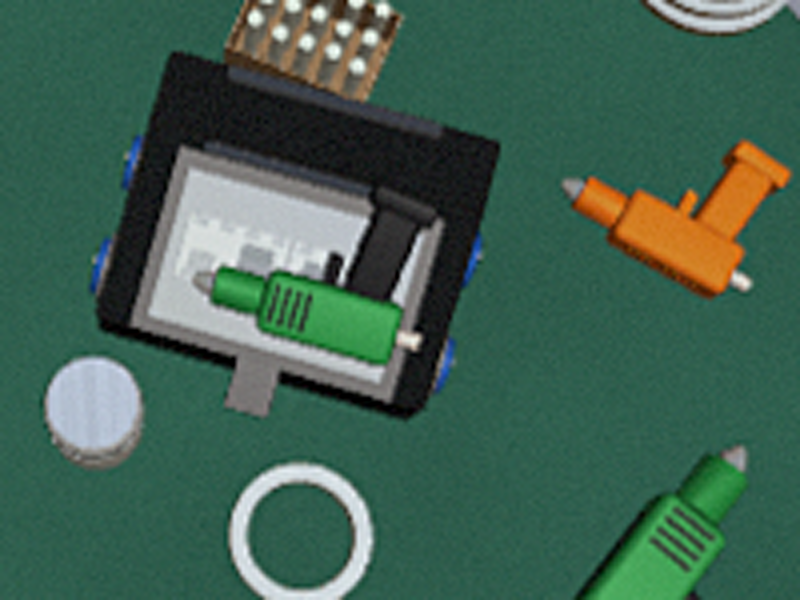

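The crop (scale 4, offset 225,135) confirms it: the small green gun lies on the window, housing around (330,317), nozzle at (205,282) pointing to unit +y, black handle up the slope. The other green gun at bottom right is clearly larger. Next I fit the unit, tray and gun poses.

```bash
cat > fit.py <<'E'
from h import *
from scipy.optimize import least_squares
def Rz(a): c,s=np.cos(a),np.sin(a);return np.array([[c,-s,0],[s,c,0],[0,0,1.]])
A=np.radians(18); S=np.array([[np.cos(A),0,-np.sin(A)],[0,1,0],[np.sin(A),0,np.cos(A)]])
E
python3 - <<'E'
from fit import *
t=shot('top');s=shot('scene')
c=lambda a,b:np.array([225+a/4,135+b/4])
O=[((101,118,117),c(172,52)),((101,-118,117),c(498,142)),((-88,118,70),c(100,325)),((-88,-118,70),c(412,415))]
f=lambda v:np.concatenate([np.array(proj(t,Rz(v[2])@np.array(X)+[v[0],v[1],0]))-uv for X,uv in O])
r=least_squares(f,[544,-203,-.28]);u=r.x;print('unit',u.round(3),r.fun.round(1))
U=lambda X:Rz(u[2])@np.array(X,float)+[u[0],u[1],0]
Ui=lambda X:Rz(u[2]).T@(np.array(X)-[u[0],u[1],0])
print('tab end in unit (z~89)',Ui(atz(t,c(247,413),89)).round(1))
print('win hinge-side frame corners (z 140)',Ui(atz(t,c(180,150),140)).round(),Ui(atz(t,c(443,218),140)).round())
# gun: housing top corners: on plane through hinge (hx,123.5) tilted, h above
hx=45
for pt in [(262,272),(405,305),(390,365),(258,335),(205,282),(236,290)]:
    o,d=ray(t,c(*pt)); n=Rz(u[2])@S[:,2]; 
    out=[]
    for h in (26+32,26+16):
        p0=U([hx,0,123.5])+n*h; X=o+d*((p0-o)@n)/(d@n); out.append((S.T@(Ui(X)-[hx,0,123.5])).round().tolist())
    print(pt,out)
# tray
im=t['img'].astype(int);hsv=cv2.cvtColor(t['img'],cv2.COLOR_RGB2HSV)
m=((hsv[:,:,1]<60)&(hsv[:,:,2]>70)).astype(np.uint8);m[:140]=0;m[240:]=0;m[:,:105]=0;m[:,200:]=0
k=max(cv2.findContours(m,0,1)[0],key=cv2.contourArea);R=cv2.minAreaRect(k)
B=cv2.boxPoints(R);W=np.array([atz(t,b,8) for b in B]);print('tray',W.round(),W.mean(0),np.linalg.norm(W[0]-W[1]),np.linalg.norm(W[1]-W[2]))
for n in('glue_tin','tape_roll','stick_box','card_flower','drip_tray','window_tab'):
    q=[x['centre'] for x in ctrl.recognise(s,n)[:1]];q2=[x['centre'] for x in ctrl.recognise(t,n)[:1]]
    if q and q2: print(n,tri([(s,q[0]),(t,q2[0])]))
E
```

```text
unit [ 5.31248e+02 -2.25740e+02 -2.44000e-01] [-1.  -0.4  0.8  0.3 -2.3 -0.8  2.5  0.7]
tab end in unit (z~89) [-121.4   -2.1   89. ]
win hinge-side frame corners (z 140) [ 28.  89. 140.] [ 32. -90. 140.]
(262, 272) [[-71.0, 15.0, 58.0], [-73.0, 15.0, 42.0]]
(405, 305) [[-67.0, -79.0, 58.0], [-68.0, -80.0, 42.0]]
(390, 365) [[-106.0, -80.0, 58.0], [-108.0, -82.0, 42.0]]
(258, 335) [[-111.0, 6.0, 58.0], [-113.0, 6.0, 42.0]]
(205, 282) [[-88.0, 48.0, 58.0], [-89.0, 49.0, 42.0]]
(236, 290) [[-87.0, 28.0, 58.0], [-89.0, 28.0, 42.0]]
tray [[445. 294.   8.]
 [675. 290.   8.]
 [655. 100.   8.]
 [427. 112.   8.]] [550.22213662 198.99283933   8.        ] 229.92658185250846 190.978878919008
glue_tin (array([423.88071641, -97.8872058 ,  -1.14656602]), [[0.8, -0.1], [0.8, 0.7]])
tape_roll (array([ 350.12968101, -274.91279997,   35.84338689]), [[1.8, -0.1], [1.8, 1.4]])
stick_box (array([ 700.70262009, -243.12782929,   24.17175893]), [[3.1, -0.6], [2.5, 2.2]])
card_flower (array([730.95047724, 171.27935404,   3.92332047]), [[0.3, -0.1], [0.2, 0.2]])
drip_tray (array([5.45899607e+02, 2.04224959e+02, 4.20315574e-01]), [[-2.2, 0.8], [-2.3, -2.2]])
window_tab (array([ 514.49178991, -196.3845621 ,  102.53251726]), [[1.7, -0.2], [1.6, 1.4]])
```

Run:
```python
from fit import *
t=shot('top')
c=lambda a,b:np.array([225+a/4,135+b/4])
O=[((101,118,117),c(172,52)),((101,-118,117),c(498,142)),((-88,118,0),c(100,325)),((-88,-118,0),c(412,415))]
f=lambda v:np.concatenate([np.array(proj(t,Rz(v[2])@np.array(X)+[v[0],v[1],0]))-uv for X,uv in O])
r=least_squares(f,[544,-203,-.28]);u=r.x;print('unit',u.round(3),r.fun.round(1))
U=lambda X:Rz(u[2])@np.array(X,float)+[u[0],u[1],0]
Ui=lambda X:Rz(u[2]).T@(np.array(X)-[u[0],u[1],0])
te=Ui(atz(t,c(247,413),89));print('tab end',te.round(1)); hx=te[0]+14.3+146; print('hx',hx)
for pt in [(262,272),(405,305),(390,365),(258,335)]:
    o,d=ray(t,c(*pt)); n=Rz(u[2])@S[:,2]; 
    h=56;p0=U([hx,0,123.5])+n*h; X=o+d*((p0-o)@n)/(d@n); print(pt,(S.T@(Ui(X)-[hx,0,123.5])).round(),X.round())
g=[(48,0)];
for uv in [(180,150),(443,218),(380,405),(135,322)]:
    for h in(22,):
        o,d=ray(t,c(*uv)); n=Rz(u[2])@S[:,2];p0=U([hx,0,123.5])+n*h; X=o+d*((p0-o)@n)/(d@n); print('winframe',uv,(S.T@(Ui(X)-[hx,0,123.5])).round())
```

```text
unit [ 5.36754e+02 -2.28088e+02 -2.40000e-01] [-0.2 -2.1  1.5 -1.8 -0.7  2.  -0.6  1.9]
tab end [-127.3   -0.6   89. ]
hx 33.03436225972091
(262, 272) [-66.  16.  56.] [ 495. -201.  156.]
(405, 305) [-61. -78.  56.] [ 477. -293.  158.]
(390, 365) [-101.  -79.   56.] [ 440. -286.  146.]
(258, 335) [-106.    7.   56.] [ 456. -201.  144.]
winframe (180, 150) [-5. 90. 22.]
winframe (443, 218) [ -2. -89.  22.]
winframe (380, 405) [-132.  -84.   22.]
winframe (135, 322) [-124.   88.   22.]
```

```bash
cat > plan.py <<'E'
from fit import *
from scipy.spatial.transform import Rotation as Ro, Slerp
u=np.array([536.75,-228.1,-.24]);hx=33.
def U(X): return Rz(u[2])@np.array(X,float)+[u[0],u[1],0]
def Ui(X): return Rz(u[2]).T@(np.array(X)-[u[0],u[1],0])
def F(X): return U(S@np.array(X,float)+[hx,0,123.5])      # face/window(shut) frame -> world
def Fi(X): return S.T@(Ui(X)-[hx,0,123.5])
def tool(zdir,xdir):
    z=np.array(zdir,float);z/=np.linalg.norm(z);x=np.array(xdir,float);x-=z*(x@z);x/=np.linalg.norm(x)
    return np.column_stack([x,np.cross(z,x),z])
def cur():
    s=ctrl.read_state();return Ro.from_euler('xyz',s['tool_rot']).as_matrix(),np.array(s['eef_pos'])
def rows(way,g,start=None):
    """way: list of (R,p,n)"""
    R,p=start or cur();out=[]
    for R1,p1,n in way:
        sl=Slerp([0,1],Ro.from_matrix([R,R1]));p0=p.copy()
        for k in range(1,n+1):
            Rk=sl(k/n).as_matrix();pk=p0+(p1-p0)*k/n
            w=np.round(Ro.from_matrix(R.T@Rk).as_rotvec()/(np.pi/4),3);d=np.round(R.T@(pk-p)/150,3)
            p=p+R@d*150;R=R@Ro.from_rotvec(w*np.pi/4).as_matrix()
            out.append([*(w+0.),*(d+0.),g])
            if abs(w).max()>.19 or np.linalg.norm(d)>.33: print('big',w,d)
    print('[['+',\n'.join('[%s]'%','.join('%g'%v for v in r) for r in out)+']]');return R,p
E
python3 - <<'E'
from plan import *
R=tool(Rz(u[2])@-S[:,2],Rz(u[2])@S@[-.05,1,0])
h=F([-85,-5,42]);print(h)
R0,p0=cur()
rows([(Ro.from_matrix(R0).as_matrix(),p0+[60,60,80],2),(R,h+Rz(u[2])@S[:,2]*85,11)],0)
E
```

```text
[ 476.4861511  -218.49996849  137.17792916]
big [ 0.  0. -0.] [ 0.255 -0.122 -0.267]
big [ 0.  0. -0.] [ 0.255 -0.122 -0.266]
[[[0,0,0,0.255,-0.122,-0.267,0],
[0,0,0,0.255,-0.122,-0.266,0],
[-0.034,0.017,-0.119,0.168,-0.159,0.039,0],
[-0.034,0.018,-0.12,0.183,-0.144,0.037,0],
[-0.034,0.017,-0.119,0.194,-0.128,0.036,0],
[-0.034,0.017,-0.12,0.205,-0.109,0.035,0],
[-0.034,0.017,-0.119,0.214,-0.091,0.036,0],
[-0.033,0.018,-0.12,0.221,-0.071,0.036,0],
[-0.034,0.017,-0.119,0.226,-0.051,0.038,0],
[-0.034,0.017,-0.12,0.23,-0.031,0.04,0],
[-0.034,0.017,-0.119,0.231,-0.01,0.043,0],
[-0.034,0.017,-0.12,0.23,0.01,0.045,0],
[-0.034,0.018,-0.119,0.228,0.03,0.049,0]]]
```

>>> step_arm([
  [[0,0,0,0.2,-0.1,-0.24,0],[-0.034,0.017,-0.119,0.168,-0.159,0,0],[-0.034,0.018,-0.12,0.183,-0.144,0.03,0],[-0.034,0.017,-0.119,0.194,-0.128,0.03,0],[-0.034,0.017,-0.12,0.205,-0.109,0.03,0],[-0.034,0.017,-0.119,0.214,-0.091,0.03,0],[-0.033,0.018,-0.12,0.221,-0.071,0.03,0],[-0.034,0.017,-0.119,0.226,-0.051,0.03,0],[-0.034,0.017,-0.12,0.23,-0.031,0.03,0],[-0.034,0.017,-0.119,0.231,-0.01,0.03,0],[-0.034,0.017,-0.12,0.23,0.01,0.03,0],[-0.034,0.018,-0.119,0.228,0.03,0,0]],
])

```text
clock: 3.5
eef_pos: [410.9, -245.3, 198.1]
tool_rot: [2.827, 0.016, 1.382]
force: [0.7, 0.6, 0.5]
width: 85.5
gripper_force: 0.0
```

Run:
```python
from plan import *
p=shot('wrist','w1.png');s=shot('scene')
R0,p0=cur();R=tool(Rz(u[2])@-S[:,2],Rz(u[2])@S@[-.05,1,0]);print(Ro.from_matrix(R).as_euler('xyz'),p0,ctrl.read_state()['qpos'].round(2))
print(ctrl.recognise(p,'gun_hold')[:2],ctrl.recognise(p,'glue_gun')[:2],ctrl.recognise(p,'drip_tray')[:1])
im=p['img'].copy()
for X in [F([-85,-5,42]),F([-64,16,56]),F([-61,-78,56]),F([-101,-79,56]),F([-106,11,56])]:
    a=proj(p,X);print(np.round(a));cv2.circle(im,(int(a[0]),int(a[1])),3,(255,0,0),1)
cv2.imwrite('pics/w1b.png',im[:,:,::-1])
```

```text
[2.82780011 0.01543218 1.37831336] [ 410.9533155  -242.68219939  198.18819672] [ 0.84  0.29 -0.36  2.26  0.05  0.31  0.28]
[{'centre': [345.8, 318.2], 'score': 0.85}, {'centre': [325.4, 179.5], 'score': 0.73}] [{'centre': [171.0, 340.6], 'score': 0.89}, {'centre': [321.2, 181.4], 'score': 0.67}] []
[307. 133.]
[344. 107.]
[332. 234.]
[279. 233.]
[282. 111.]
```

View pics/w1b.png

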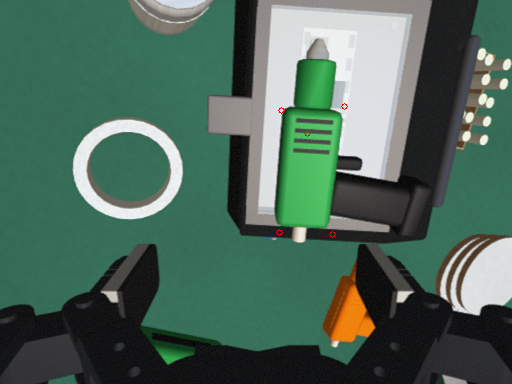

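The wrist view shows the green gun's housing centred at (308,166), with the hold point at about (311,130). My prediction was (307,133), so I shift about 3 mm up-slope and descend.

Run:
```python
from plan import *
R=tool(Rz(u[2])@-S[:,2],Rz(u[2])@S@[-.05,1,0])
print(Fi(cur()[1]))
a=rows([(R,F([-82,-5,90]),4),(R,F([-82,-5,32]),5)],0)
```

```text
[-120.27768277  -48.92643221  117.9679544 ]
[[[0,0,0,0.07,0.067,0.047,0],
[0,0,-0.001,0.07,0.068,0.046,0],
[0,0.001,0,0.07,0.067,0.047,0],
[0.001,0,-0.001,0.07,0.067,0.046,0],
[0,0,0,0,0,0.077,0],
[0,0,0,0,0,0.078,0],
[0,0,0,0,0,0.077,0],
[0,0,0,0,0,0.078,0],
[0,0,0,0,0,0.077,0]]]
```

>>> step_arm([
  [[0,0,0,0.07,0.067,0.047,0],[0,0,0,0.07,0.068,0.046,0],[0,0,0,0.07,0.067,0.047,0],[0,0,0,0.07,0.067,0.046,0],[0,0,0,0,0,0.077,0],[0,0,0,0,0,0.077,0],[0,0,0,0,0,0.077,0],[0,0,0,0,0,0,0],[0,0,0,0,0,0,0]],
])

```text
clock: 4.65
eef_pos: [473.2, -218.3, 151.7]
tool_rot: [2.831, 0.015, 1.376]
force: [-0.2, 0.7, 0.6]
width: 85.5
gripper_force: 0.0
```

Run:
```python
from plan import *
R,p=cur();print(Fi(p),p)
w=shot('wrist','w2.png');im=w['img'].copy()
for X in [F([-82,-5,42]),F([-62,15,56]),F([-102,15,56])]:
    a=proj(w,X);cv2.circle(im,(int(a[0]),int(a[1])),3,(255,0,0),1);print(np.round(a))
cv2.imwrite('pics/w2.png',im[:,:,::-1])
```

```text
[-83.6029364   -5.60322644  56.77917739] [ 473.19724917 -218.31614557  151.66547852]
[258. 213.]
[297. 189.]
[223. 186.]
```

View pics/w2.png

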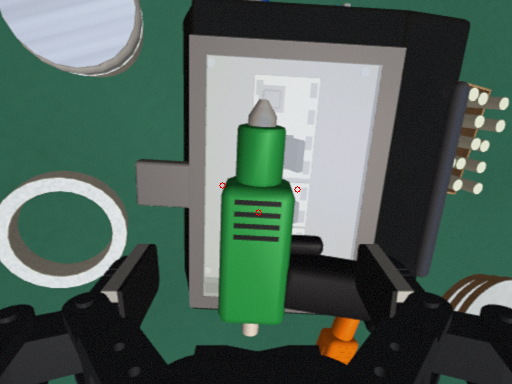

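The gun sits centred between the fingers (housing centre column about 257, fingers' midline about 258). I descend 26 mm along the tool and close.

>>> step_arm([
  [[0,0,0,0,0,0.06,0],[0,0,0,0,0,0.06,0],[0,0,0,0,0,0.05,0],[0,0,0,0,0,0,0.3],[0,0,0,0,0,0,0.6],[0,0,0,0,0,0,1],[0,0,0,0,0,0,1],[0,0,0,0,0,0,1],[0,0,0,0,0,0,1]],
])

```text
clock: 5.6
eef_pos: [481.8, -219.2, 128.2]
tool_rot: [2.829, 0.016, 1.378]
force: [-0.3, 1.0, 0.5]
width: 0.2
gripper_force: 0.0
```

Run:
```python
from plan import *
R,p=cur();print(Fi(p),p)
w=shot('wrist');s=shot('scene');t=shot('top')
im=np.hstack([w['img'],cv2.resize(s['img'][140:260,170:320],(480,384))])
cv2.imwrite('pics/c3.png',cv2.resize(im,None,fx=.8,fy=.8)[:,:,::-1])
```

```text
[-82.70969308  -4.36637861  31.7882947 ] [ 481.8176888  -219.15236667  128.17376406]
```

View pics/c3.png

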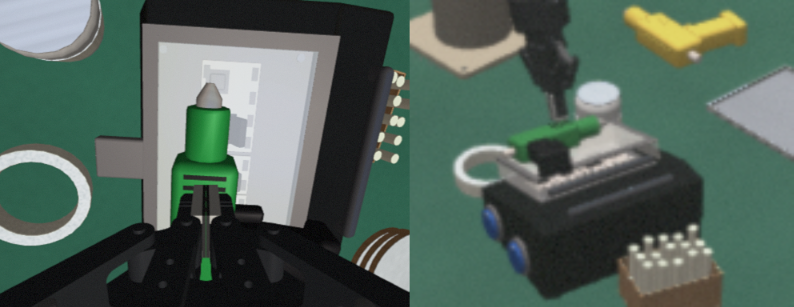

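The picture shows the closed fingers above the gun's housing, touching nothing; the gun has not moved. So the gun lies lower than I assumed. I'll triangulate it from the wrist views.

Run:
```python
from plan import *
w=shot('wrist');t=shot('top');R,p=cur()
Rc,tc=np.array(w['R']),np.array(w['t'])
# camera in tool frame: Xc = Rc X + tc, X = R Xt + p
A_=Rc@R; b_=Rc@p+tc
print('cam in tool',(-A_.T@b_).round(1), w['fx'])
def cam(rpy,p):
    R=Ro.from_euler('xyz',rpy).as_matrix();q=dict(w);q['R']=A_@R.T;q['t']=b_-q['R']@np.array(p);return q
w1=cam([2.827,.016,1.382],[410.95,-242.68,198.19]);w2=cam([2.831,.015,1.376],[473.2,-218.32,151.67])
c=lambda a,b:np.array([225+a/4,135+b/4])
sc=1/.8
for n,o in {'FL':[(w1,(283,108)),(w2,(223,182)),(t,c(258,335))],'FR':[(w1,(341,110)),(w2,(293,182)),(t,c(262,272))],
 'nozzle':[(w1,(318,40)),(w2,(263,102)),(w,(209/.8,84/.8)),(t,c(205,282))],'tabL-top':[(w1,(208,96)),(w2,(138,160)),(t,c(268,416))][:2]+[(w,(97/.8,137/.8))],'tabbot':[(w1,(209,132)),(w2,(138,205)),(w,(98/.8,175/.8))],
 'winFtop':[(w1,(258,5)),(w2,(190,38)),(w,(143/.8,24/.8))],'winRtop':[(w2,(404,48)),(w,(340/.8,37/.8))]}.items():
    X,e=tri(o);print(n,X.round(1),Ui(X).round(1),Fi(X).round(1),e)
```

```text
cam in tool [  71.5    0.6 -171.6] 335.2051906346976
FL [ 463.  -198.7  126.6] [-78.7  11.  126.6] [-105.2   11.    37.5] [[-1.7, 4.7], [-2.6, 1.0], [-1.2, -1.4]]
FR [ 497.4 -201.6  151.8] [-44.5  16.4 151.8] [-65.   16.4  50.9] [[-0.0, -0.7], [-1.9, 1.6], [-0.1, -0.4]]
nozzle [ 492.5 -158.3  138.8] [-59.6  57.3 138.8] [-83.4  57.3  43.2] [[0.9, 5.8], [-1.5, 2.9], [-0.6, 5.3], [-2.8, -0.7]]
tabL-top [ 419.3 -180.4   90.2] [-125.4   18.4   90.2] [-161.    18.4   17.3] [[1.2, 1.4], [-1.0, -0.7], [-0.7, -1.1]]
tabbot [ 412.2 -206.2   98.7] [-126.1   -8.3   98.7] [-159.    -8.3   25.6] [[0.9, 1.1], [-0.2, -1.9], [-1.1, 0.7]]
winFtop [ 470.6 -117.2   90.1] [-90.6  92.   90.1] [-127.9   92.     6.4] [[-1.7, -6.2], [0.9, 2.1], [2.2, 6.0]]
winRtop [ 571.1 -144.1  155. ] [ 13.4  89.7 155. ] [-9.  89.7 36. ] [[-0.0, 0.5], [0.0, -0.6]]
```

>>> step_arm([
  [[0,0,0,0,0,-0.05,0],[0,0,0,0,0,0,0],[0,0,0,0,0,0,0],[0,0,0,0,0,0,0],[0,0,0,0,0,0,0],[0,0,0,0,0,0,0],[0,0,0,0,0,0.07,0],[0,0,0,0,0,0.06,0],[0,0,0,0,0,0,0]],
])

```text
clock: 6.75
eef_pos: [485.1, -219.7, 115.6]
tool_rot: [2.831, 0.015, 1.379]
force: [-0.6, 0.5, 0.7]
width: 85.4
gripper_force: 0.0
```

Run:
```python
from plan import *
R,p=cur();print(Fi(p),p,ctrl.read_state()['force'],ctrl.read_state()['width'])
w=shot('wrist');print('tcp px',proj(w,p),'optical axis in tool',(R.T@np.array(w['R'])[2]).round(3))
hsv=cv2.cvtColor(w['img'],cv2.COLOR_RGB2HSV);m=(abs(hsv[:,:,0].astype(int)-62)<12)&(hsv[:,:,1]>180)
for r in range(100,340,12):
    c=np.where(m[r,180:340])[0]
    if len(c): print(r,c.min()+180,c.max()+180,len(c))
cv2.imwrite('pics/c4.png',w['img'][:,:,::-1])
```

```text
[-83.47335312  -4.16606974  18.80843634] [ 485.05586918 -219.73858396  115.59320125] [-0.62443014  0.49855245  0.7394129 ] 85.36548871104593
tcp px [np.float64(255.49817146168107), np.float64(223.39196592466655)] optical axis in tool [-0.284  0.001  0.959]
136 241 244 4
148 234 290 28
160 234 289 29
172 233 288 29
184 233 287 29
196 232 285 30
208 219 294 53
220 215 298 72
232 214 300 7
244 213 299 8
256 213 298 18
268 213 298 16
280 213 296 19
292 212 296 30
304 212 294 37
316 212 292 35
328 211 290 45
```

View pics/c4.png

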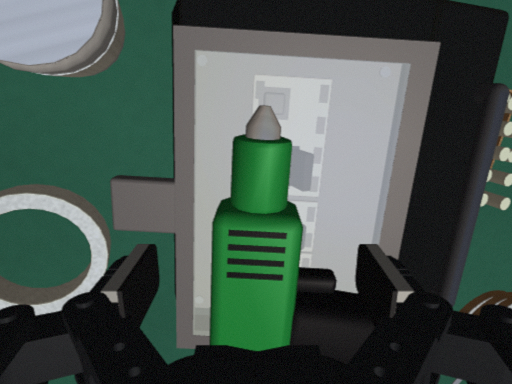

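The housing is 86 px wide here, which puts its top about 22 mm behind the TCP. I go 7 mm deeper and close.

>>> step_arm([
  [[0,0,0,0,0,0.05,0],[0,0,0,0,0,0,0.3],[0,0,0,0,0,0,0.6],[0,0,0,0,0,0,1],[0,0,0,0,0,0,1],[0,0,0,0,0,0,1],[0,0,0,0,0,0,1]],
])

```text
clock: 7.5
eef_pos: [487.2, -220.6, 110.2]
tool_rot: [2.829, 0.016, 1.378]
force: [-3.1, 1.7, 7.6]
width: 40.6
gripper_force: 58.6
```

Gripped at 40.6 mm with 58.6 N. Next I lift and carry the gun to the tray.

Run:
```python
from plan import *
R0,p0=cur();R=tool([0,0,-1],[np.cos(1.54),np.sin(1.54),0]);n=np.array([0,0,1])
a=rows([(R0,p0+[0,0,15],2),(R0,p0+[0,0,90],4)],1)
rows([(R,np.array([512,214,190]),12)],1,a)
```

```text
[[[0,0,0,-0.001,0.015,-0.048,1],
[0,0,0,-0.001,0.016,-0.047,1],
[0,0,0,-0.002,0.038,-0.119,1],
[0,0,0,-0.002,0.039,-0.119,1],
[0,0,0,-0.002,0.038,-0.119,1],
[0,0,0,-0.002,0.038,-0.119,1]]]
[[[0.033,0.004,-0.017,0.24,-0.032,-0.008,1],
[0.033,0.005,-0.017,0.24,-0.028,-0.007,1],
[0.033,0.004,-0.016,0.24,-0.026,-0.006,1],
[0.033,0.005,-0.017,0.241,-0.023,-0.003,1],
[0.033,0.004,-0.017,0.241,-0.019,-0.003,1],
[0.033,0.004,-0.017,0.242,-0.017,-0.001,1],
[0.033,0.005,-0.017,0.241,-0.013,0,1],
[0.032,0.004,-0.016,0.242,-0.01,0.001,1],
[0.033,0.005,-0.017,0.242,-0.007,0.003,1],
[0.033,0.004,-0.017,0.242,-0.004,0.003,1],
[0.033,0.004,-0.017,0.241,0,0.004,1],
[0.033,0.005,-0.017,0.242,0.003,0.005,1]]]
```

>>> step_arm([
  [[0,0,0,0,0.015,-0.048,1],[0,0,0,0,0.016,-0.047,1],[0,0,0,-0.002,0.038,-0.119,1],[0,0,0,-0.002,0.039,-0.119,1],[0,0,0,-0.002,0.038,-0.119,1],[0,0,0,-0.002,0.038,-0.119,1]],
])

```text
clock: 8.1
eef_pos: [486.5, -220.1, 199.8]
tool_rot: [2.831, 0.015, 1.378]
force: [1.3, -0.1, -2.4]
width: 40.6
gripper_force: 60.3
```

>>> step_arm([
  [[0.033,0.004,-0.017,0.24,-0.032,-0.008,1],[0.033,0.005,-0.017,0.24,-0.028,-0.007,1],[0.033,0.004,-0.016,0.24,-0.026,-0.006,1],[0.033,0.005,-0.017,0.241,-0.023,-0.003,1],[0.033,0.004,-0.017,0.241,-0.019,-0.003,1],[0.033,0.004,-0.017,0.242,-0.017,-0.001,1],[0.033,0.005,-0.017,0.241,-0.013,0,1],[0.032,0.004,-0.016,0.242,-0.01,0.001,1],[0.033,0.005,-0.017,0.242,-0.007,0.003,1],[0.033,0.004,-0.017,0.242,-0.004,0.003,1],[0.033,0.004,-0.017,0.241,0,0.004,1],[0.033,0.005,-0.017,0.242,0.003,0.005,1]],
])

```text
clock: 9.3
eef_pos: [511.5, 215.4, 189.3]
tool_rot: [-3.139, -0.001, 1.542]
force: [0.7, 0.2, -3.4]
width: 40.3
gripper_force: 60.2
```

Run:
```python
from plan import *
w=shot('wrist');t=shot('top','t5.png');R0,p0=cur();print(p0,ctrl.read_state()['tool_rot'],ctrl.read_state()['force'],ctrl.read_state()['width'])
a=w['img'];b=cv2.resize(t['img'][120:300,80:280],(420,378));b=np.vstack([b,np.zeros((6,420,3),np.uint8)])
cv2.imwrite('pics/c5.png',cv2.resize(np.hstack([a,b]),None,fx=.85,fy=.85)[:,:,::-1])
R=tool([0,0,-1],[np.cos(1.54),np.sin(1.54),0])
rows([(R,np.array([512,214,40]),8)],1)
```

```text
[511.49827624 221.00576227 189.8629988 ] [-3.14059657 -0.00772989  1.54744137] [-1.06644128  0.62605774 -2.43233689] 40.38126193187798
[[[0,-0.001,0.001,-0.007,0.001,0.125,1],
[0,-0.001,0.001,-0.006,0,0.125,1],
[0,-0.002,0.002,-0.007,0.001,0.125,1],
[-0.001,-0.001,0.001,-0.006,0.001,0.124,1],
[0,-0.001,0.001,-0.007,0,0.125,1],
[0,-0.001,0.001,-0.006,0.001,0.125,1],
[0,-0.002,0.001,-0.006,0.001,0.125,1],
[0,-0.001,0.001,-0.006,0,0.125,1]]]
```

View pics/c5.png

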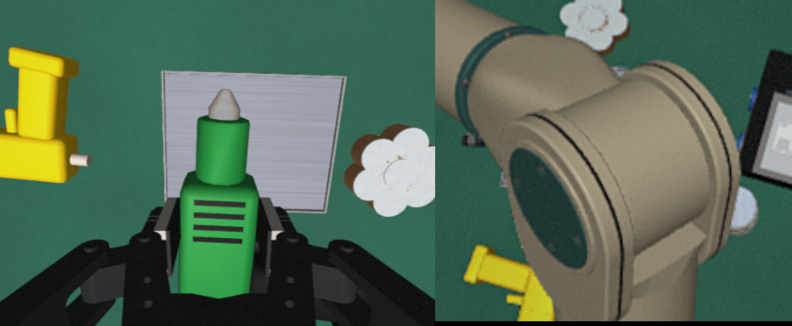

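The gun is held level with the nozzle towards +y; the tray corners are at about (192,84), (406,91) and (384,250) in full-res wrist pixels. I check the tray centre from these before lowering.

Run:
```python
from plan import *
w=shot('wrist');R,p=cur();print(p)
A_=np.array(w['R'])@R;b_=np.array(w['R'])@p+np.array(w['t'])
Rn=Ro.from_euler('xyz',[-3.14059657,-0.00772989,1.54744137]).as_matrix();q=dict(w);q['R']=A_@Rn.T;q['t']=b_-q['R']@np.array([511.5,221,189.86])
P=[atz(q,np.array(c)/.85,10) for c in [(163,71),(345,77),(326,213)]];print(np.round(P))
print('centre',(P[0]+P[2])/2-0,'lens',np.linalg.norm(P[0]-P[1]),np.linalg.norm(P[1]-P[2]))
x=(P[1]-P[0]);x/=np.linalg.norm(x);print('centre2',(P[0]+P[1])/2+np.array([x[1],-x[0],0])*90,'yaw',np.arctan2(x[1],x[0]))
```

```text
[511.29251312 217.32949211 189.36789462]
[[449. 304.  10.]
 [665. 293.  10.]
 [657. 115.  10.]]
centre [552.73523517 209.44214082  10.        ] lens 216.40135439957675 177.82480948105217
centre2 [552.04133317 208.38738462  10.        ] yaw -0.05275622470246584
```

>>> step_arm([
  [[0,0,0,0,0.02,0.13,1],[0,0,0,0,0,0.13,1],[0,0,0,0,0,0.13,1],[0,0,0,0,0,0.13,1],[0,0,0,0,0,0.13,1],[0,0,0,0,0,0.13,1],[0,0,0,0,0,0.13,1],[0,0,0,0,0,0.13,1],[0,0,0,0,0,0.06,1],[0,0,0,0,0,0.02,1],[0,0,0,0,0,0,1]],
])

```text
clock: 10.55
eef_pos: [515.2, 213.8, 21.7]
tool_rot: [-3.141, -0.001, 1.54]
force: [-0.1, 0.1, -2.6]
width: 40.4
gripper_force: 60.4
```

>>> step_arm([
  [[0,0,0,0,0,0.04,1],[0,0,0,0,0,0.03,1],[0,0,0,0,0,0.015,1],[0,0,0,0,0,0.01,1],[0,0,0,0,0,0.01,1],[0,0,0,0,0,0,1]],
])

```text
clock: 11.15
eef_pos: [515.1, 214.3, 5.7]
tool_rot: [-3.141, -0.001, 1.541]
force: [-0.3, -0.4, -3.3]
width: 40.2
gripper_force: 60.4
```

>>> step_arm([
  [[0,0,0,0,0,0.008,1],[0,0,0,0,0,0.006,1],[0,0,0,0,0,0,1]],
])

```text
clock: 11.45
eef_pos: [515.1, 214.3, 3.6]
tool_rot: [-3.141, -0.001, 1.541]
force: [0.1, 0.4, -3.6]
width: 40.4
gripper_force: 60.4
```

>>> step_arm([
  [[0,0,0,0,0,0.007,1],[0,0,0,0,0,0.007,1],[0,0,0,0,0,0,1]],
])

```text
clock: 11.75
eef_pos: [515.0, 214.2, 1.4]
tool_rot: [-3.141, -0.001, 1.541]
force: [-0.7, 0.8, -2.8]
width: 40.4
gripper_force: 60.4
```

>>> step_arm([
  [[0,0,0,0,0,0.007,1],[0,0,0,0,0,0.007,1],[0,0,0,0,0,0,1]],
])

```text
clock: 12.05
eef_pos: [515.0, 214.3, -0.7]
tool_rot: [-3.141, -0.001, 1.541]
force: [0.2, -0.1, -3.7]
width: 40.4
gripper_force: 60.4
```

>>> step_arm([
  [[0,0,0,0,0,0.007,1],[0,0,0,0,0,0.007,1],[0,0,0,0,0,0.007,1],[0,0,0,0,0,0,1]],
])

```text
clock: 12.45
eef_pos: [515.1, 214.3, -3.8]
tool_rot: [-3.141, -0.001, 1.541]
force: [0.0, 0.5, -2.8]
width: 40.3
gripper_force: 60.4
```

>>> step_arm([
  [[0,0,0,0,0,0.007,1],[0,0,0,0,0,0.007,1],[0,0,0,0,0,0,1]],
])

```text
clock: 12.75
eef_pos: [515.2, 214.5, -5.7]
tool_rot: [3.142, -0.001, 1.541]
force: [-0.4, -0.2, -0.8]
width: 40.0
gripper_force: 60.5
```

>>> step_arm([
  [[0,0,0,0,0,0.003,1],[0,0,0,0,0,0,0.45],[0,0,0,0,0,0,0.3],[0,0,0,0,0,0,0.1],[0,0,0,0,0,0,0],[0,0,0,0,0,0,0],[0,0,0,0,0,-0.1,0],[0,0,0,0,0,-0.2,0],[0,0,0,0,0,-0.3,0],[0,0,0,0,0,-0.3,0],[0,0,0,0,0,-0.3,0],[0,0,0,0,0,-0.2,0]],
])

```text
clock: 13.95
eef_pos: [515.5, 215.3, 208.1]
tool_rot: [3.138, -0.003, 1.542]
force: [0.7, 0.4, -0.2]
width: 85.4
gripper_force: 0.0
```

Run:
```python
from plan import *
w=shot('wrist');s=shot('scene')
st=ctrl.read_state();print(st['eef_pos'],st['width'],st['force'],st['qpos'].round(2))
b=cv2.resize(s['img'][150:230,270:370],(480,384),interpolation=cv2.INTER_CUBIC)
cv2.imwrite('pics/c6.png',cv2.resize(np.hstack([w['img'],b]),None,fx=.8,fy=.8)[:,:,::-1])
```

```text
[517.15790745 216.40669454 209.31294695] 85.5174090209191 [ 0.4759474  -0.06131469 -0.01073506] [ 0.13  0.63 -0.93  1.76  0.58  1.04 -1.04]
```

View pics/c6.png

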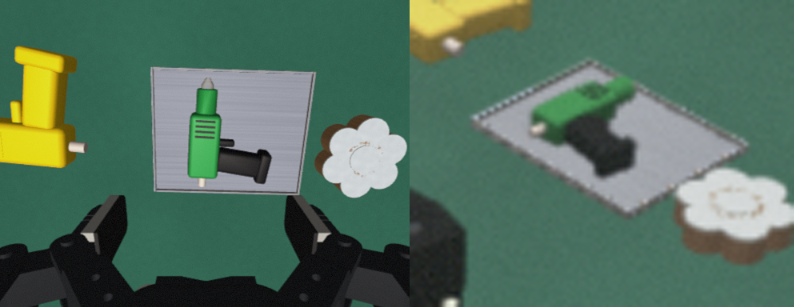

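The gun lies flat in the tray: tray centre at about (230,131) and gun outline centre at about (229,132) in the view. The grasp depths suggest the real fingertips differ from the TCP I assume, so I'll touch the bare bench with closed fingers on the way to check.

Run:
```python
from plan import *
print(Fi([487.2,-220.6,110.2]))
R=tool([0,0,-1],Rz(-.24)[:,0])
rows([(R,np.array([480,30,100]),12)],1)
```

```text
[-82.96446254  -4.49313033  12.97234038]
[[[0,-0.001,0.189,-0.104,-0.018,0.06,1],
[0,-0.001,0.189,-0.106,-0.002,0.06,1],
[0,-0.001,0.189,-0.105,0.013,0.06,1],
[0,-0.002,0.189,-0.102,0.029,0.061,1],
[0,-0.001,0.189,-0.097,0.043,0.06,1],
[0.001,-0.001,0.189,-0.089,0.057,0.061,1],
[0,-0.001,0.189,-0.079,0.07,0.06,1],
[0,-0.001,0.189,-0.068,0.081,0.061,1],
[0,-0.001,0.189,-0.056,0.09,0.06,1],
[0,-0.001,0.189,-0.041,0.097,0.061,1],
[0,-0.002,0.189,-0.027,0.102,0.061,1],
[0,-0.001,0.189,-0.011,0.105,0.061,1]]]
```

>>> step_arm([
  [[0,0,0.189,-0.104,-0.018,0.06,1],[0,0,0.189,-0.106,-0.002,0.06,1],[0,0,0.189,-0.105,0.013,0.06,1],[0,0,0.189,-0.102,0.029,0.06,1],[0,0,0.189,-0.097,0.043,0.06,1],[0,0,0.189,-0.089,0.057,0.06,1],[0,0,0.189,-0.079,0.07,0.06,1],[0,0,0.189,-0.068,0.081,0.06,1],[0,0,0.189,-0.056,0.09,0.06,1],[0,0,0.189,-0.041,0.097,0.06,1],[0,0,0.189,-0.027,0.102,0.06,1],[0,0,0.189,-0.011,0.105,0.06,1]],
])

```text
clock: 15.25
eef_pos: [476.6, 27.2, 95.3]
tool_rot: [-3.141, 0.001, -0.246]
force: [-0.3, -0.0, -0.0]
width: -0.3
gripper_force: 0.0
```

>>> step_arm([
  [[0,0,0,0,0,0.1,1],[0,0,0,0,0,0.15,1],[0,0,0,0,0,0.15,1],[0,0,0,0,0,0.08,1],[0,0,0,0,0,0.04,1],[0,0,0,0,0,0.03,1],[0,0,0,0,0,0,1]],
])

```text
clock: 15.95
eef_pos: [477.4, 27.9, 13.2]
tool_rot: [-3.141, 0.0, -0.24]
force: [-0.2, 1.1, -0.1]
width: -0.1
gripper_force: 0.0
```

>>> step_arm([
  [[0,0,0,0,0,0.02,1],[0,0,0,0,0,0.02,1],[0,0,0,0,0,0.02,1],[0,0,0,0,0,0.013,1],[0,0,0,0,0,0.01,1],[0,0,0,0,0,0,1]],
])

```text
clock: 16.55
eef_pos: [477.2, 27.7, 0.5]
tool_rot: [-3.141, 0.001, -0.24]
force: [0.0, 0.3, 0.2]
width: -0.2
gripper_force: 0.0
```

>>> step_arm([
  [[0,0,0,0,0,0.013,1],[0,0,0,0,0,0.013,1],[0,0,0,0,0,0,1]],
])

```text
clock: 16.85
eef_pos: [477.2, 27.7, -3.5]
tool_rot: [-3.141, 0.001, -0.24]
force: [0.3, -0.3, 0.5]
width: 0.1
gripper_force: 0.0
```

>>> step_arm([
  [[0,0,0,0,0,0.013,1],[0,0,0,0,0,0.013,1],[0,0,0,0,0,0.013,1],[0,0,0,0,0,0,1]],
])

```text
clock: 17.25
eef_pos: [477.1, 27.8, -9.4]
tool_rot: [-3.141, 0.001, -0.24]
force: [-1.1, -0.4, 0.2]
width: -0.0
gripper_force: 0.0
```

>>> step_arm([
  [[0,0,0,0,0,0.013,1],[0,0,0,0,0,0.013,1],[0,0,0,0,0,0.013,1],[0,0,0,0,0,0,1]],
])

```text
clock: 17.65
eef_pos: [477.1, 27.8, -15.2]
tool_rot: [-3.141, 0.001, -0.24]
force: [-0.8, -0.6, 0.0]
width: 0.3
gripper_force: 0.0
```

>>> step_arm([
  [[0,0,0,0,0,0.01,1],[0,0,0,0,0,0.01,1],[0,0,0,0,0,0.01,1],[0,0,0,0,0,0,1]],
])

```text
clock: 18.05
eef_pos: [477.2, 27.8, -19.6]
tool_rot: [-3.141, 0.001, -0.24]
force: [0.2, 0.4, -0.2]
width: -0.0
gripper_force: 0.0
```

>>> step_arm([
  [[0,0,0,0,0,0.01,1],[0,0,0,0,0,0.01,1],[0,0,0,0,0,0,1]],
])

```text
clock: 18.35
eef_pos: [477.3, 27.8, -22.6]
tool_rot: [-3.141, 0.001, -0.24]
force: [0.3, 0.5, -1.2]
width: -0.1
gripper_force: 0.0
```

Run:
```python
from plan import *
w=shot('wrist');s=shot('scene');st=ctrl.read_state();print(st['eef_pos'],st['force'])
R,p=cur()
g=proj(s,p);print('tcp in scene',g,'z+20',proj(s,p+[0,0,20]))
c0,r0=int(g[0])-50,int(g[1])-50
b=cv2.resize(s['img'][r0:r0+80,c0:c0+100],(480,384),interpolation=cv2.INTER_CUBIC)
cv2.imwrite('pics/c7.png',cv2.resize(np.hstack([w['img'],b]),None,fx=.8,fy=.8)[:,:,::-1])
```

```text
[477.2879396   27.77951421 -22.47171794] [ 1.12450639 -0.60294358  0.12872801]
tcp in scene [np.float64(278.05351459710096), np.float64(200.09060120426045)] z+20 [np.float64(278.17370723510294), np.float64(195.85226481674118)]
```

View pics/c7.png

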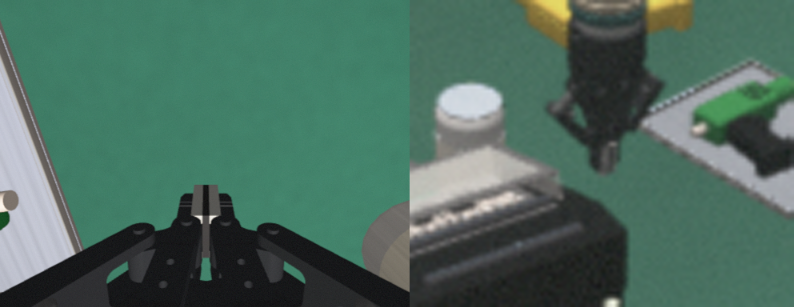

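The scene crop shows the closed fingertips at scene pixel (278.8,194.8), while the reported TCP projects to (278,200). So the real tips sit about 24 mm above the reported point. I continue gently to contact.

>>> step_arm([
  [[0,0,0,0,0,0.01,1],[0,0,0,0,0,0.007,1],[0,0,0,0,0,0,1]],
])

```text
clock: 18.75
eef_pos: [477.3, 27.8, -25.1]
tool_rot: [-3.141, 0.0, -0.24]
force: [-0.6, -0.7, 0.2]
width: -0.2
gripper_force: 0.0
```

>>> step_arm([
  [[0,0,0,0,0,0.008,1],[0,0,0,0,0,0.008,1],[0,0,0,0,0,0,1]],
])

```text
clock: 19.05
eef_pos: [477.2, 27.8, -27.5]
tool_rot: [-3.141, 0.001, -0.24]
force: [-0.9, -0.4, -0.3]
width: 0.5
gripper_force: 0.0
```

>>> step_arm([
  [[0,0,0,0,0,0.008,1],[0,0,0,0,0,0.008,1],[0,0,0,0,0,0.008,1],[0,0,0,0,0,0,1]],
])

```text
clock: 19.45
eef_pos: [477.5, 27.8, -29.4]
tool_rot: [-3.141, -0.001, -0.24]
force: [-2.9, 1.1, 20.6]
width: 0.4
gripper_force: 10.4
```

Contact is at reported z ≈ -29, so the real (closed) tips are 29 mm behind the reported TCP. That also agrees with all the gun grasp depths. I'll plan with that tip offset and go above the tab.

```bash
cat >> plan.py <<'E'
L=29.
def tipcur():
    R,p=cur();return R,p-R[:,2]*L
def tr(way,g,start=None):
    R,p=start or tipcur()
    R,p=rows([(a,b+a[:,2]*L,n) for a,b,n in way],g,(R,p+R[:,2]*L));return R,p-R[:,2]*L
def dirF(v): return Rz(u[2])@S@np.array(v,float)
def dirU(v): return Rz(u[2])@np.array(v,float)
def win(r,h,th,y=0): return F([-r*np.cos(th)+h*np.sin(th),y,r*np.sin(th)+h*np.cos(th)])
def down(phi): # tool pointing down, tilted by phi towards -x (unit) ; tool x = unit x side
    return tool(dirU([-np.sin(phi),0,-np.cos(phi)]),dirU([np.cos(phi),0,-np.sin(phi)]))
E
python3 - <<'E'
from plan import *
w=shot('wrist');R,p=cur();print('cam in tool now',(R.T@(-np.array(w['R']).T@np.array(w['t'])-p)).round(1))
G=win(152,17,0,2);print('G',G)
R0,t0=tipcur();print(t0)
a=tr([(R0,t0+[0,0,150],4),(down(0),G+[0,0,60],8)],.4)
E
```

```text
cam in tool now [  72.9    0.6 -171.7]
G [ 423.75964822 -198.39035812   92.69737763]
[ 4.77450223e+02  2.78029975e+01 -3.92467314e-01]
[[[0,0,0,0,0,-0.25,0.4],
[0,0,0,0.001,0,-0.25,0.4],
[0,0,0,0,0,-0.25,0.4],
[0,0,0,0,0,-0.25,0.4],
[0,0,0,0.001,0.194,-0.003,0.4],
[0,0,0,0.002,0.193,-0.002,0.4],
[0,-0.001,0,0.001,0.194,-0.003,0.4],
[0,0,0,0.001,0.194,-0.003,0.4],
[0,0,0,0.002,0.193,-0.002,0.4],
[0,0,0,0.001,0.194,-0.003,0.4],
[-0.001,0,0,0.001,0.194,-0.003,0.4],
[0,0,0,0.002,0.193,-0.002,0.4]]]
```

>>> step_arm([
  [[0,0,0,0,0,-0.25,0.4],[0,0,0,0,0,-0.25,0.4],[0,0,0,0,0,-0.25,0.4],[0,0,0,0,0,-0.25,0.4],[0,0,0,0,0.19,0,0.4],[0,0,0,0,0.19,0,0.4],[0,0,0,0,0.19,0,0.4],[0,0,0,0,0.19,0,0.4],[0,0,0,0,0.19,0,0.4],[0,0,0,0,0.19,0,0.4],[0,0,0,0,0.19,0,0.4],[0,0,0,0,0.19,0,0.4]],
])

```text
clock: 20.7
eef_pos: [422.5, -195.0, 118.8]
tool_rot: [-3.141, 0.0, -0.24]
force: [0.4, -0.6, 0.4]
width: 51.5
gripper_force: 0.0
```

Run:
```python
from plan import *
w=shot('wrist');R,t=tipcur();s=ctrl.read_state();print(t,s['width'],s['qpos'].round(2),s['force'])
im=w['img'].copy()
for X in [win(163,22,0,17),win(163,22,0,-13),win(128,22,0,17),win(128,22,0,-13)]:
    a=proj(w,X);cv2.circle(im,(int(a[0]),int(a[1])),3,(255,0,0),1);print(np.round(a))
cv2.imwrite('pics/c8.png',im[:,:,::-1])
print([ (r['centre'],r['score']) for r in ctrl.recognise(w,'window_tab')[:2]])
```

```text
[ 420.54106741 -200.41817773  147.37218117] 51.062198778353036 [ 0.73  0.54 -0.5   2.09  0.45  0.61 -1.9 ] [-0.87943632 -4.47584128 -0.15224757]
[237. 225.]
[284. 225.]
[235. 179.]
[287. 179.]
[([260.2, 84.4], 0.62)]
```

View pics/c8.png

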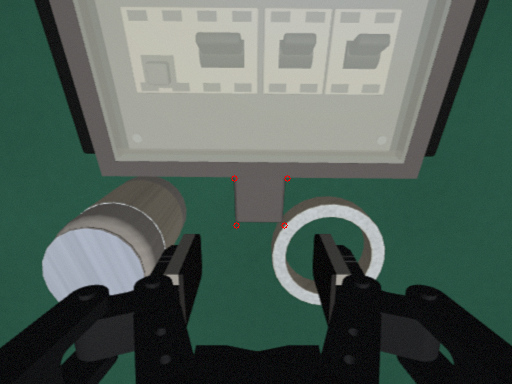

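The tab prediction matches the picture within about 2 px (tab centre column 260). The devices show through the window: test button at (157,70), RCD lever at (220,50), breakers at (297,50) and (367,50). That was my last allowed view. I descend to straddle the tab.

>>> step_arm([
  [[0,0,0,0.011,0.03,0,0.4],[0,0,0,0,0,0.1,0.4],[0,0,0,0,0,0.15,0.4],[0,0,0,0,0,0.15,0.4],[0,0,0,0,0,0.1,0.4],[0,0,0,0,0,0.03,0.4],[0,0,0,0,0,0,0.4]],
])

```text
clock: 21.5
eef_pos: [423.8, -197.4, 39.0]
tool_rot: [-3.14, 0.001, -0.239]
force: [1.2, -0.6, 0.1]
width: 51.3
gripper_force: 0.0
```

>>> step_arm([
  [[0,0,0,0,0,0,0.55],[0,0,0,0,0,0,0.6],[0,0,0,0,0,0,1],[0,0,0,0,0,0,1],[0,0,0,0,0,0,1]],
])

```text
clock: 22.0
eef_pos: [424.8, -196.6, 40.5]
tool_rot: [-3.139, -0.002, -0.239]
force: [-0.1, 5.6, 7.1]
width: 29.4
gripper_force: 58.6
```

Run:
```python
from plan import *
R,t=tipcur();G=t-R[:,2]*25;f=Fi(G);print(f)
r,h=-f[0],f[2];y=f[1]
way=[]
for i in range(1,25):
    th=1.95*i/24;ph=np.radians(35)*i/24;Rk=down(ph)
    way.append((Rk,win(r,h,th,y)+Rk[:,2]*25,1))
a=tr(way[:12],1);a=tr(way[12:],1,a)
```

```text
[-150.94491226    3.79188028   18.55109186]
[[[-0.004,-0.035,0.001,-0.022,0.001,-0.082,1],
[0,-0.033,0,-0.017,0,-0.082,1],
[0,-0.032,0,-0.013,0,-0.082,1],
[0,-0.032,0,-0.007,0,-0.083,1],
[0,-0.033,0,-0.004,0,-0.082,1],
[0,-0.032,0,0.002,0,-0.082,1],
[0,-0.033,0,0.006,0,-0.081,1],
[0,-0.032,0,0.01,0,-0.08,1],
[0,-0.032,0,0.015,0,-0.079,1],
[0,-0.033,0,0.019,0,-0.077,1],
[0,-0.032,0,0.023,0,-0.076,1],
[0,-0.033,0,0.028,0,-0.074,1]]]
[[[0,-0.032,0,0.032,0,-0.071,1],
[0,-0.032,0,0.035,0,-0.07,1],
[0,-0.033,0,0.039,0,-0.066,1],
[0,-0.032,0,0.043,0,-0.064,1],
[0,-0.033,0,0.047,0,-0.061,1],
[0,-0.032,0,0.05,0,-0.058,1],
[0,-0.032,0,0.053,0,-0.054,1],
[0,-0.033,0,0.055,0,-0.051,1],
[0,-0.032,0,0.059,0,-0.047,1],
[0,-0.033,0,0.061,0,-0.043,1],
[0,-0.032,0,0.063,0,-0.039,1],
[0,-0.033,0,0.066,0,-0.035,1]]]
```

Tab gripped at 29.4 mm. Next I follow the arc.

>>> step_arm([
  [[0,-0.033,0,-0.022,0,-0.082,1],[0,-0.033,0,-0.017,0,-0.082,1],[0,-0.032,0,-0.013,0,-0.082,1],[0,-0.032,0,-0.007,0,-0.083,1],[0,-0.033,0,-0.004,0,-0.082,1],[0,-0.032,0,0.002,0,-0.082,1],[0,-0.033,0,0.006,0,-0.081,1],[0,-0.032,0,0.01,0,-0.08,1]],
])

```text
clock: 22.8
eef_pos: [424.6, -196.6, 137.3]
tool_rot: [-3.138, 0.208, -0.24]
force: [0.5, 4.5, -4.4]
width: 28.5
gripper_force: 59.5
```

>>> step_arm([
  [[0,-0.032,0,0.015,0,-0.079,1],[0,-0.033,0,0.019,0,-0.077,1],[0,-0.032,0,0.023,0,-0.076,1],[0,-0.033,0,0.028,0,-0.074,1],[0,-0.032,0,0.032,0,-0.071,1],[0,-0.032,0,0.035,0,-0.07,1],[0,-0.033,0,0.039,0,-0.066,1],[0,-0.032,0,0.043,0,-0.064,1]],
])

```text
clock: 23.6
eef_pos: [479.1, -210.6, 209.9]
tool_rot: [-3.138, 0.416, -0.239]
force: [-5.3, 4.5, -0.5]
width: 28.7
gripper_force: 60.6
```

>>> step_arm([
  [[0,-0.033,0,0.047,0,-0.061,1],[0,-0.032,0,0.05,0,-0.058,1],[0,-0.032,0,0.053,0,-0.054,1],[0,-0.033,0,0.055,0,-0.051,1],[0,-0.032,0,0.059,0,-0.047,1],[0,-0.033,0,0.061,0,-0.043,1],[0,-0.032,0,0.063,0,-0.039,1],[0,-0.033,0,0.066,0,-0.035,1],[0,0,0,0,0,0,1]],
])

```text
clock: 24.5
eef_pos: [564.9, -232.5, 230.9]
tool_rot: [-3.139, 0.618, -0.238]
force: [-2.4, 1.1, 12.8]
width: 28.9
gripper_force: 75.8
```

Run:
```python
from plan import *
s=ctrl.read_state();R,t=tipcur();G=t-R[:,2]*25;print(Fi(G),G,s['qpos'].round(2),s['force'],s['width'])
f=Fi(G);r,h=150.9,18.55
print('theta',np.arctan2(f[2],-f[0])-np.arctan2(h,r),np.hypot(f[0],f[2]))
```

```text
[ 72.14562795   2.38378944 135.71331794] [ 595.28302167 -239.96987829  274.86526049] [ 0.48  1.   -0.45  0.88  0.31  1.94 -1.7 ] [-2.39963145  1.06782214 12.79276743] 28.862866964149198
theta 1.9370902307854867 153.69806862726298
```

Window is at about 1.94 rad. I release, rise clear and swing round to the button orientation.

Run:
```python
from plan import *
R0,t0=tipcur();print(t0)
a=tr([(R0,t0+[0,0,80],3)],.4)
B=tool(dirF([0,0,-1]),dirF([0,1,0]))
a=tr([(B,U([-50,10,300]),13)],.4,a)
print(a[1])
```

```text
[ 581.21896622 -236.49060847  254.49133043]
[[[0,0,0,-0.103,0,-0.145,0.4],
[0,0,0,-0.103,-0.001,-0.145,0.4],
[0,0,0,-0.103,0,-0.145,0.4]]]
[[[-0.071,0.071,-0.142,-0.018,-0.004,0.037,0.4],
[-0.072,0.071,-0.141,-0.019,-0.008,0.035,0.4],
[-0.071,0.071,-0.142,-0.019,-0.012,0.034,0.4],
[-0.072,0.071,-0.141,-0.02,-0.016,0.032,0.4],
[-0.071,0.071,-0.142,-0.02,-0.02,0.029,0.4],
[-0.071,0.071,-0.141,-0.019,-0.024,0.028,0.4],
[-0.072,0.071,-0.142,-0.018,-0.027,0.025,0.4],
[-0.071,0.072,-0.141,-0.015,-0.03,0.022,0.4],
[-0.072,0.071,-0.142,-0.014,-0.033,0.02,0.4],
[-0.071,0.071,-0.141,-0.01,-0.036,0.017,0.4],
[-0.071,0.071,-0.142,-0.008,-0.038,0.015,0.4],
[-0.072,0.071,-0.141,-0.003,-0.038,0.012,0.4],
[-0.071,0.071,-0.142,0,-0.04,0.01,0.4]]]
[ 490.60319699 -206.44074999  299.99615942]
```

>>> step_arm([
  [[0,0,0,0,0,0,0.4],[0,0,0,0,0,0,0.4],[0,0,0,0,0,0,0.4],[0,0,0,-0.103,0,-0.145,0.4],[0,0,0,-0.103,0,-0.145,0.4],[0,0,0,-0.103,0,-0.145,0.4],[0,0,0,0,0,0,0.4]],
])

```text
clock: 25.2
eef_pos: [557.9, -235.2, 274.0]
tool_rot: [3.128, 0.632, -0.25]
force: [0.6, -0.7, -0.2]
width: 51.0
gripper_force: 0.0
```

>>> step_arm([
  [[-0.071,0.071,-0.142,-0.018,-0.004,0.037,0.4],[-0.072,0.071,-0.141,-0.019,-0.008,0.035,0.4],[-0.071,0.071,-0.142,-0.019,-0.012,0.034,0.4],[-0.072,0.071,-0.141,-0.02,-0.016,0.032,0.4],[-0.071,0.071,-0.142,-0.02,-0.02,0.029,0.4],[-0.071,0.071,-0.141,-0.019,-0.024,0.028,0.4],[-0.072,0.071,-0.142,-0.018,-0.027,0.025,0.4],[-0.071,0.072,-0.141,-0.015,-0.03,0.022,1],[-0.072,0.071,-0.142,-0.014,-0.033,0.02,1],[-0.071,0.071,-0.141,-0.01,-0.036,0.017,1],[-0.071,0.071,-0.142,-0.008,-0.038,0.015,1],[-0.072,0.071,-0.141,-0.003,-0.038,0.012,1]],
])

```text
clock: 26.4
eef_pos: [498.1, -207.0, 238.0]
tool_rot: [2.894, 0.026, 1.221]
force: [0.9, -0.3, -0.5]
width: 0.0
gripper_force: 0.0
```

```bash
cat > meas.py <<'E'
from plan import *
import pickle,sys
w=shot('wrist',sys.argv[1]+'.png');t=shot('top')
s=ctrl.read_state();R,tip=tipcur();print('tip',tip.round(1),Fi(tip).round(1),s['width'],s['tool_rot'].round(3),s['qpos'].round(2),s['force'].round(1))
D={'cam':{k:w[k] for k in('fx','fy','cx','cy','R','t')}}
for n in ['button_top','rcd_lever_tip','breaker_a_lever_tip','window_tab']:
    D[n]=[(r['centre'],round(r['score'],2)) for r in ctrl.recognise(w,n)[:4]]
    print(n,[(c,sc,Fi(atz_h(w,c,0)).round().tolist()) if 0 else (np.round(c).tolist(),sc) for c,sc in D[n]])
    # face-plane guess
    for c,sc in D[n]:
        o,d=ray(w,c);nn=dirF([0,0,1]);p0=F([0,0,8]);X=o+d*((p0-o)@nn)/(d@nn);print('   F(h=8)',Fi(X).round(1))
pickle.dump(D,open(sys.argv[1]+'.pkl','wb'))
E
python3 meas.py m1
python3 - <<'E'
from plan import *
B=tool(dirF([0,0,-1]),dirF([0,1,0]))
tr([(B,F([-60,10,100]),6)],1)
E
```

```text
tip [ 487.5 -206.2  264.9] [-38.1   9.5 161. ] -0.0080356450866214 [2.9   0.027 1.211] [ 0.62  0.33 -0.39  2.02  0.31  0.6  -0.33] [ 0.5 -0.4 -0.6]
button_top [([218.0, 112.0], 0.76), ([236.0, 149.0], 0.65)]
   F(h=8) [-72.   59.8   8. ]
   F(h=8) [-60.6  26.5   8. ]
rcd_lever_tip [([235.0, 149.0], 0.77)]
   F(h=8) [-62.  26.   8.]
breaker_a_lever_tip [([240.0, 190.0], 0.79)]
   F(h=8) [-61.8 -13.2   8. ]
window_tab [([388.0, 181.0], 0.67)]
   F(h=8) [ 71.7 -14.2   8. ]
[[[-0.015,0.012,-0.023,0.002,-0.024,0.069,1],
[-0.015,0.013,-0.023,0.001,-0.024,0.07,1],
[-0.014,0.012,-0.023,0.002,-0.025,0.068,1],
[-0.015,0.012,-0.023,0.001,-0.026,0.069,1],
[-0.015,0.013,-0.023,0.001,-0.026,0.068,1],
[-0.015,0.012,-0.023,0.001,-0.028,0.068,1]]]
```

Run:
```python
from plan import *
B=tool(dirF([0,0,-1]),dirF([0,1,0]))
tr([(B,F([-74,45,75]),8)],1)
```

```text
[[[-0.011,0.009,-0.017,0.03,-0.031,0.072,1],
[-0.011,0.009,-0.018,0.031,-0.031,0.072,1],
[-0.011,0.01,-0.017,0.03,-0.032,0.072,1],
[-0.011,0.009,-0.017,0.03,-0.031,0.072,1],
[-0.012,0.009,-0.017,0.03,-0.032,0.072,1],
[-0.011,0.009,-0.018,0.03,-0.033,0.072,1],
[-0.011,0.01,-0.017,0.03,-0.032,0.071,1],
[-0.011,0.009,-0.017,0.029,-0.033,0.072,1]]]
```

>>> step_arm([
  [[-0.011,0.009,-0.017,0.03,-0.031,0.072,1],[-0.011,0.009,-0.018,0.03,-0.031,0.072,1],[-0.011,0.01,-0.017,0.03,-0.032,0.072,1],[-0.011,0.009,-0.017,0.03,-0.031,0.072,1],[-0.012,0.009,-0.017,0.03,-0.032,0.072,1],[-0.011,0.009,-0.018,0.03,-0.033,0.072,1],[-0.011,0.01,-0.017,0.03,-0.032,0.071,1],[-0.011,0.009,-0.017,0.03,-0.033,0.072,1],[0,0,0,0,0,0,1],[0,0,0,0,0,0,1]],
])

```text
clock: 27.7
eef_pos: [496.1, -173.5, 145.5]
tool_rot: [2.831, 0.001, 1.328]
force: [-0.2, 0.1, 0.9]
width: 0.2
gripper_force: 0.0
```

```bash
python3 meas.py m2
python3 - <<'E'
from plan import *
import pickle
a,b=[pickle.load(open(f+'.pkl','rb')) for f in('m1','m2')]
for n in ['button_top','rcd_lever_tip','breaker_a_lever_tip']:
    for c1,_ in a[n]:
        for c2,_ in b[n]:
            X,e=tri([(a['cam'],c1),(b['cam'],c2)])
            if np.abs(e).max()<6: print(n,np.round(c1),np.round(c2),Fi(X).round(1),e)
E
```

```text
tip [ 487.4 -172.   173.6] [-74.1  42.8  76.8] -0.21065357314237904 [2.830e+00 2.000e-03 1.327e+00] [ 0.56  0.44 -0.36  2.22  0.7   0.24 -0.65] [ 0.6  0.6 -0. ]
button_top [([252.0, 172.0], 0.7)]
   F(h=8) [-76.5  62.5   8. ]
rcd_lever_tip [([274.0, 218.0], 0.96)]
   F(h=8) [-62.   31.1   8. ]
breaker_a_lever_tip []
window_tab [([450.0, 231.0], 0.69)]
   F(h=8) [57.8 21.   8. ]
button_top [218. 112.] [252. 172.] [-76.6  57.1 -14.8] [[-0.2, 0.4], [0.3, -0.4]]
rcd_lever_tip [235. 149.] [274. 218.] [-62.5  24.9  -3.5] [[1.1, -1.7], [-1.6, 2.1]]
```

Run:
```python
from plan import *
B=tool(dirF([0,0,-1]),dirF([0,1,0]))
tr([(B,F([-76.5,58,15]),6)],1)
```

```text
[[[-0.001,0.001,-0.001,0.018,-0.002,0.069,1],
[0,0.001,0,0.017,-0.002,0.069,1],
[-0.001,0,-0.001,0.018,-0.001,0.068,1],
[0,0.001,-0.001,0.018,-0.002,0.069,1],
[-0.001,0.001,0,0.017,-0.002,0.069,1],
[0,0.001,-0.001,0.018,-0.002,0.069,1]]]
```

>>> step_arm([
  [[0,0,0,0.018,-0.003,0.069,1],[0,0,0,0.018,-0.003,0.069,1],[0,0,0,0.018,-0.003,0.069,1],[0,0,0,0.018,-0.003,0.069,1],[0,0,0,0.018,-0.003,0.069,1],[0,0,0,0.018,-0.003,0.069,1],[0,0,0,0,0,0,1]],
])

```text
clock: 28.7
eef_pos: [514.6, -162.3, 84.7]
tool_rot: [2.832, 0.002, 1.328]
force: [-0.3, -0.1, -0.0]
width: -0.1
gripper_force: 0.0
```

```bash
python3 meas.py m3
python3 - <<'E'
from plan import *
import pickle
a,b=[pickle.load(open(f+'.pkl','rb')) for f in('m2','m3')]
a0=pickle.load(open('m1.pkl','rb'))
for n in ['button_top','rcd_lever_tip']:
    for c2,_ in b[n]:
      for q in(a,a0):
        X,e=tri([(q['cam'],q[n][0][0]),(b['cam'],c2)]);print(n,np.round(c2),Fi(X).round(1),e)
w=b['cam'];print('tip px',proj(w,tipcur()[1]))
im=cv2.cvtColor(cv2.imread('pics/m3.png'),cv2.COLOR_BGR2GRAY)
print(im[130:270:8,200:330:6])
E
```

```text
tip [ 506.1 -160.5  113.2] [-78.2  58.3  14.6] 0.23560671705884395 [2.831e+00 2.000e-03 1.327e+00] [ 0.55  0.59 -0.43  2.24  1.44  0.24 -1.41] [-1.1  0.1  0.3]
button_top [([261.0, 226.0], 0.57)]
   F(h=8) [-75.9  67.3   8. ]
rcd_lever_tip []
breaker_a_lever_tip [([256.0, 224.0], 0.24)]
   F(h=8) [-78.3  68.3   8. ]
window_tab [([471.0, 261.0], 0.87)]
   F(h=8) [27.6 48.4  8. ]
button_top [261. 226.] [-76.3  55.9 -18.4] [[0.8, -0.1], [-1.1, 0.2]]
button_top [261. 226.] [-76.   57.6 -14.4] [[0.3, -0.2], [-0.5, 0.3]]
tip px [np.float64(256.85698448602386), np.float64(249.7809735234822)]
[[ 37  37  35  39  37  33  36  33  36  34  33  36  39  36  35  34  36  40
   36  38  37  36]
 [ 38  37  36  35  35  34  37  35  34  36  36  40  34  37  35  40  38  36
   38  36  35  40]
 [ 38  35  36  38  40  39  35  40  38  34  38  35  39  38  38  32  35  39
   39  35  41  36]
 [ 37  37  33  36  39  41  37  35  37  32  36  39  35  33  40  38  37  38
   38  39  32  36]
 [ 32  39  38  37  36  38  35  39  38  37  34  36  37  35  34  34  36  37
   34  36  35  37]
 [ 35  36  37  34  38  35  36  35  39  38  
[... 466 characters left out ...]
4 221 221 249 249 249 250 249
  251 173 249 172]
 [153 154 154 155 154 156 154 159 141  59  57  58 164 251 249 249 250 250
  247 170 225 168]
 [150 152 154 152 153 155 148 243 123 157 164 168 154 250 249 250 249 249
  249 249 216 169]
 [151 151 154 153 151 153 139 196  84  33  34  86 134 249 249 249 249 249
  249 249 177 166]
 [151 150 151 153 153  91  30  82  83  30  32  84  84  69 178 249 249 249
  189 165 165 164]
 [150 151 150 151 128  24  19  86  86  21  25  85  87  22  26 238 249 249
  166 162 162 166]
 [149 148 150 153  48  31  31  84  85  19  20  86  84  32  34  79 249 249
  248 249 161 162]
 [147 149 151 149  20  27  21  86  84  19  16  85  87  23  23  15 247 248
  218 245 161 164]]
```

Three views agree on the button at face frame (-76, 57, -15). I approach and press with force feedback.

>>> step_arm([
  [[0,0,0,-0.008,0.012,0.04,1],[0,0,0,0,0,0.05,1],[0,0,0,0,0,0.03,1],[0,0,0,0,0,0.02,1],[0,0,0,0,0,0,1]],
])

```text
clock: 29.5
eef_pos: [522.5, -166.2, 66.3]
tool_rot: [2.83, 0.003, 1.327]
force: [0.9, 0.3, 3.1]
width: -0.3
gripper_force: 1.7
```

```bash
python3 meas.py m4
```

```text
tip [ 513.8 -164.    94.1] [-76.2  56.8  -6.2] -0.17290428557153392 [2.83  0.003 1.327] [ 0.55  0.64 -0.42  2.23  1.61  0.25 -1.57] [-1.2 -0.5  2.6]
button_top [([252.0, 228.0], 0.56)]
   F(h=8) [-77.3  72.9   8. ]
rcd_lever_tip [([256.0, 334.0], 0.82)]
   F(h=8) [-76.   20.1   8. ]
breaker_a_lever_tip []
window_tab [([478.0, 267.0], 0.86)]
   F(h=8) [19.2 54.8  8. ]
```

>>> step_arm([
  [[0,0,0,0,0,0.008,1],[0,0,0,0,0,0.008,1],[0,0,0,0,0,0,1]],
])

```text
clock: 30.1
eef_pos: [523.0, -166.3, 64.8]
tool_rot: [2.829, 0.003, 1.327]
force: [-6.3, -0.4, 16.9]
width: -0.2
gripper_force: 8.8
```

>>> step_arm([
  [[0,0,0,0,0,0,1],[0,0,0,0,0,-0.04,1],[0,0,0,0,0,-0.1,1],[0,0,0,-0.015,0.002,-0.08,1],[0,0,0,-0.015,0.002,-0.08,1],[0,0,0,-0.015,0.002,-0.08,1],[0,0,0,-0.015,0.003,-0.08,1],[0,0,0,-0.015,0.003,-0.08,1],[0,0,0,-0.018,0,-0.02,1],[0,0,0,0,0,0,1],[0,0,0,0,0,0,1]],
])

```text
clock: 31.2
eef_pos: [496.1, -173.6, 143.7]
tool_rot: [2.832, 0.002, 1.327]
force: [0.5, -0.0, -0.4]
width: -0.3
gripper_force: 0.0
```

```bash
python3 meas.py m5
python3 - <<'E'
from plan import *
a=cv2.imread('pics/m2.png').astype(int);b=cv2.imread('pics/m5.png').astype(int)
for n,im in(('m2',a),('m5',b)):
    g=cv2.cvtColor(im.astype(np.uint8),cv2.COLOR_BGR2GRAY);wh=g>225;r=np.where(wh[100:330,200:400].any(1))[0];c=np.where(wh[100:330,200:400].any(0))[0]
    print(n,'white rows',r.min()+100,r.max()+100,'cols',c.min()+200,c.max()+200)
    print(g[190:262:6,230:310:4])
E
```

```text
tip [ 487.7 -171.1  171.3] [-74.8  43.7  74.6] 0.027174962422020436 [2.832e+00 2.000e-03 1.327e+00] [ 0.77  0.5  -0.66  2.22  1.03  0.36 -0.98] [-0.3 -0.8  0.9]
button_top [([252.0, 172.0], 0.55)]
   F(h=8) [-77.   62.9   8. ]
rcd_lever_tip [([263.0, 218.0], 0.61)]
   F(h=8) [-69.9  31.1   8. ]
breaker_a_lever_tip []
window_tab []
m2 white rows 149 325 cols 236 299
[[157 152 200 158 248 247 247 248 247 248 248 248 248 248 248 199 168 225
  169 170]
 [157 155 246 245 246 247 246 247 247 247 247 248 248 248 248 248 248 209
  170 169]
 [155 154 243 243 247 246 247 245 248 247 248 248 249 248 247 245 247 219
  168 170]
 [155 155 201 157 247 246 247  46  33  53  17  11 103 251 248 168 166 193
  166 168]
 [153 153 217 157 246 246 248  31  35  53  21  21  21  30  42 166 163 170
  165 165]
 [153 153 246 245 245 245 247  32  30  53  13  24  25  37  48 248 248 154
  163 167]
 [153 155 219 208 245 245 246  34  35  53  20  24  25  37  61 231 231 167
  164 166]
 [153 153 213 123  77  77  26  17  84  85  86  18  19  33  78 159 172 163
  163 164]
 [153 152 234 105  84  85  28  21  84  85  83 123  1
[... 644 characters left out ...]
 166 238
  167 168]
 [154 154 226 156 239  18  26  27  29  32  63  38 229 248 248 209 164 223
  167 165]
 [153 155 240 245 247  25  49  28  29  34  66  36 228 247 248 248 248 208
  166 164]
 [153 153 239 240 246  25  48  30  34  40  61  33 235 247 247 245 246 217
  163 163]
 [152 152 230 126  80  84  35  15  83  84  84  31 243 246 247 165 159 196
  163 162]
 [151 150 229  99  83  83  25  19  83  84  79 250 247 246 247 163 159 169
  160 160]
 [ 21  24  21  85  83  81  24  18  82  84  83  26  21  19 105 160 161 157
  161 159]
 [ 23  22  23  82  84  85  20  21  83  84  81  48  27  19  20 236 248 161
  159 159]
 [ 34  32  34  84  84  85  21  19  78  82  86  68  40  34  37  77 164 158
  156 158]]
```

The lever has dropped: it spans columns 250–276 now against 258–288 before, which puts the pivot at face x ≈ -66.5. Next I go below the lever, with a little less tilt to stay off the joint-6 limit.

Run:
```python
from plan import *
a=np.radians(12)
B=tool(dirU([np.sin(a),0,-np.cos(a)]),dirU([0,1,0]))
s=tr([(B,F([-103,25,60]),4)],1)
s=tr([(B,F([-103,25,-1]),7)],1,s)
print((B.T@dirF([1,0,0])).round(3))
```

```text
[[[0.032,0.001,-0.001,-0.031,-0.052,0.025,1],
[0.032,0.001,-0.001,-0.031,-0.051,0.026,1],
[0.032,0.001,0,-0.031,-0.051,0.027,1],
[0.032,0.001,-0.001,-0.031,-0.05,0.029,1]]]
[[[0,0,0,0,0.006,0.058,1],
[0,0,0,0,0.006,0.057,1],
[0,0,0,0,0.006,0.058,1],
[0,0,0,0,0.006,0.058,1],
[0,0,0,0,0.006,0.058,1],
[0,0,0,0,0.006,0.057,1],
[0,0,0,-0.001,0.006,0.058,1]]]
[ 0.     0.995 -0.105]
```

>>> step_arm([
  [[0.032,0.001,0,-0.031,-0.052,0.025,1],[0.032,0.001,0,-0.031,-0.051,0.026,1],[0.032,0.001,0,-0.031,-0.051,0.027,1],[0.032,0.001,0,-0.031,-0.05,0.029,1],[0,0,0,0,0.006,0.058,1],[0,0,0,0,0.006,0.058,1],[0,0,0,0,0.006,0.058,1],[0,0,0,0,0,0,1],[0,0,0,0,0,0,1]],
])

```text
clock: 32.4
eef_pos: [475.2, -187.3, 95.6]
tool_rot: [2.932, -0.001, 1.328]
force: [-0.0, 0.8, -0.1]
width: -0.1
gripper_force: 0.0
```

```bash
python3 meas.py m6;  python3 - <<'E'
from plan import *
g=cv2.cvtColor(cv2.imread('pics/m6.png'),cv2.COLOR_BGR2GRAY);print(g[190:330:7,225:345:4])
E
```

```text
tip [ 469.5 -186.   124.3] [-102.7   24.9   34.2] -0.10056848450689376 [ 2.931e+00 -1.000e-03  1.328e+00] [ 0.78  0.6  -0.65  2.2   1.03  0.4  -0.93] [0.3 1.2 0.4]
button_top [([400.0, 152.0], 0.63), ([309.0, 161.0], 0.62), ([320.0, 222.0], 0.2)]
   F(h=8) [-34.6  66.5   8. ]
   F(h=8) [-78.2  61.4   8. ]
   F(h=8) [-71.1  28.7   8. ]
rcd_lever_tip [([320.0, 220.0], 0.57)]
   F(h=8) [-71.2  29.4   8. ]
breaker_a_lever_tip [([320.0, 273.0], 0.89)]
   F(h=8) [-69.5  -2.1   8. ]
window_tab [([482.0, 258.0], 0.97), ([48.0, 264.0], 0.68)]
   F(h=8) [12.5 11.7  8. ]
   F(h=8) [-232.5   -5.5    8. ]
[[142 141 141 142 143 143 143 144 144 145 148 147 148 148 147 149 233 239
  239 240 241 240 241 241 241 241 241 241 241 241]
 [139 138 142 141 143 142 142 144 147 145 144 146 143 147 146 148 233 235
  235 239 240 240 241 243 242 243 242 242 242 241]
 [140 138 139 141 141 140 144 143 145 144 144 145 146 147 149 148 220 148
  154 240 239 241 173  13  14  43  63  37  24 243]
 [138 140 139 141 142 142 144 143 145 146 143 145 148 147 146 146 216 150
  157 241  41  17  18  25  30  43  61  35  32 241]

[... 1300 characters left out ...]
 17  16  20  19  16  17
   21  20  21  21  24  22  24  15  19  27  39  30]
 [ 22  24  20  20  17  17  22  59  63  56  21  18  19  21  19  19  21  20
   19  17  19  22  20  18  15  31  19  17  17  17]
 [ 19  13  23  21  19  20  37  58  65  54  24  17  19  21  21  14  19  18
   20  23  20  24  18  16  20  32  34  34  33  19]
 [ 16  20  19  22  24  28  44  55  67  50  31  21  17  20  15  22  18  18
   19  18  21  21  17  13  12  24  38  36  36  36]
 [ 23  15  19  22  29  27  42  73  66  76  33  17  20  15  19  18  18  18
   20  20  16  16  17  19  27  51  50  50  51  36]
 [ 22  17  18  15  27  42  39 116 132 106  32  32  16  21  21  21  16  23
   19  32  21  19  17  19  18  41  51  52  53  55]]
```

>>> step_arm([
  [[0,0,0,0,0.006,0.058,1],[0,0,0,0,0.006,0.058,1],[0,0,0,0,0.006,0.058,1],[0,0,0,0,0.006,0.058,1],[0,0,0,0,0.04,-0.004,1],[0,0,0,0,0,0,1]],
])

```text
clock: 33.3
eef_pos: [492.6, -191.5, 64.8]
tool_rot: [2.93, -0.001, 1.328]
force: [0.6, -0.2, -0.8]
width: 0.1
gripper_force: 0.0
```

>>> step_arm([
  [[0,0,0,0,0.03,-0.003,1],[0,0,0,0,0.03,-0.003,1],[0,0,0,0,0.02,-0.002,1],[0,0,0,0,0,0,1]],
])

```text
clock: 33.7
eef_pos: [496.0, -192.7, 67.2]
tool_rot: [2.941, 0.002, 1.328]
force: [-17.6, 6.5, 16.3]
width: -0.0
gripper_force: 10.7
```

Run:
```python
from plan import *
print(Fi(tipcur()[1]),ctrl.read_state()['qpos'].round(2))
```

```text
[-91.17751263  24.73994034   0.34357518] [ 0.73  0.67 -0.59  2.16  1.09  0.39 -0.98]
```

Blocked: the force pattern shows the wider finger body meeting the lever's end. I back off, raise the tip about 6 mm so only the slim tip pushes, and retry.

>>> step_arm([
  [[0,0,0,0,-0.05,0.005,1],[0,0,0,0,-0.05,0.005,1],[0,0,0,0,-0.005,-0.047,1],[0,0,0,0,0,0,1]],
])

```text
clock: 34.1
eef_pos: [487.2, -190.5, 71.3]
tool_rot: [2.929, -0.001, 1.328]
force: [0.6, -0.0, -0.2]
width: 0.2
gripper_force: 0.0
```

Run:
```python
from plan import *
s=ctrl.read_state();print(Fi(tipcur()[1]),s['force'],s['tool_rot'])
w=shot('wrist');print([(r['centre'],r['score']) for r in ctrl.recognise(w,'rcd_lever_tip')[:2]])
g=cv2.cvtColor(w['img'],cv2.COLOR_RGB2GRAY);print(g[215:275:5,225:345:4])
```

```text
[-98.82822409  24.76081517   7.02573981] [ 0.58176967 -0.02946007 -0.194697  ] [ 2.92946495e+00 -7.01126968e-04  1.32770080e+00]
[([314.5, 242.5], 0.9)]
[[140 141 142 142 144 142 145 145 144 146 145 147 148 135 184 149 150 241
  240 240 241 132 144 190 225 239 240 239 237 243]
 [141 142 141 142 143 144 145 145 143 143 145 144 146 129 178 148 150 240
  240 241 241  39  13  26  43  56  42  31  90 242]
 [139 140 140 142 143 141 143 143 143 144 146 148 143 133 164 146 150 240
  240 240  28  19  20  26  34  57  42  32 166 242]
 [139 140 139 143 142 133 136 135 134 136 135 135 144 133 161 147 150 240
   73  17  18  22  25  29  37  60  35  29 215 242]
 [138 139 143 140 132  77  77  58  18  64  78  78 140 144 238 240 240 241
   21  32  46  28  26  30  42  57  35  33 225 241]
 [138 141 135 136 116  77  78  56  12  64  80  79 127 149 238 240 239 241
   20  28  44  31  31  28  46  55  36  31 236 241]
 [134  16  18  18  66  77  80  55  21  65  79  75  57  23  22  17 240 241
   20  29  46  29  29  24  42  53  36  29 243 240]
 [ 72  17  20  21  74  80  77  52  16  65  80  78  68  19  24  22 125 241
   23  32  42  27  21  32  51  53  32  25 241 241]
 [ 23  20  17  19  78  81  78  44  16  52  75  78  78  23  20  17  35 243
   25  32  40  26  31  32  47  50  37  24 241 240]
 [ 19  19  18  23  78  76  79  44  20  51  80  78  77  18  21  14  16 243
   30  31  36  33  30  29  48  48  29  73 240 240]
 [ 17  21  23  16  76  80  78  36  20  39  76  76  79  21  16  23  22 218
   25  33  37  27 131 242 240 241 240 239 239 239]
 [ 13  19  21  21  35 213 229 117  70 133 230 216  39  20  19  23  24  68
   25  29  32 170 228 233 237 238 239 241 240 241]]
```

>>> step_arm([
  [[0,0,0,0,0.022,0.02,1],[0,0,0,0,0.03,-0.003,1],[0,0,0,0,0.03,-0.003,1],[0,0,0,0,0.02,-0.002,1],[0,0,0,0,0,0,1]],
])

```text
clock: 34.7
eef_pos: [496.3, -193.0, 70.3]
tool_rot: [2.94, 0.001, 1.327]
force: [-13.0, 5.1, 11.4]
width: -0.2
gripper_force: 8.9
```

>>> step_arm([
  [[0,0,0,0,-0.06,0.006,1],[0,0,0,0,-0.003,-0.027,1],[0,0,0,0,0.03,-0.003,1],[0,0,0,0,0.03,-0.003,1],[0,0,0,0,0.03,-0.003,1],[0,0,0,0,0,0,1]],
])

```text
clock: 35.3
eef_pos: [505.3, -195.1, 77.0]
tool_rot: [2.93, -0.001, 1.327]
force: [-2.0, 0.1, 0.6]
width: 0.2
gripper_force: 0.8
```

Run:
```python
from plan import *
s=ctrl.read_state();print(Fi(tipcur()[1]),s['force'],s['tool_rot'])
w=shot('wrist');print([(r['centre'],r['score']) for r in ctrl.recognise(w,'rcd_lever_tip')[:2]])
g=cv2.cvtColor(w['img'],cv2.COLOR_RGB2GRAY);print(g[215:275:5,225:345:4])
R=Rz(0)
print('rotated plan')
a=np.radians(12);B=down(-a)
q=tr([(B,F([-105,25,40]),12)],1)
```

```text
[-79.28373783  24.56579835   6.6530369 ] [-1.98473918  0.11714512  0.59924843] [ 2.93047870e+00 -1.04145329e-03  1.32700855e+00]
[([283.0, 229.0], 0.61)]
[[146 147 145 147 236 148 148 243 242 243 243 142   5  24  35  39  59  78
   88 245 245 245 245 232 241 243 190 162 162 163]
 [144 144 146 145 235 144 146 243 242 242 242 146  29  18  21  28  44  35
   55 245 244 245 246 158 158 182 158 161 162 161]
 [143 143 144 146 233 147 146 243 242 242 244 146  25   8  15  13  45  35
   73 245 244 245 245 157 157 201 154 159 160 162]
 [144 143 144 148 234 137 136 238 240 239 240 100  22  11  15  26  42  35
   95 244 245 244 246 155 157 227 159 160 159 159]
 [142 144 143 146 219  82  81  59  15  66  82  82  35  39  41  23  39  35
  128 244 244 245 244 245 245 247 156 157 160 159]
 [141 143 140 142 165  81  81  61  19  69  80  80  50  41  47  20  39  29
  169 244 243 244 244 244 245 244 156 158 156 158]
 [138  20  26  20  69  81  82  58  21  64  82  82  61  21  22  20  40  33
  181 243 244 243 243 244 244 244 156 157 157 155]
 [ 77  21  14  16  75  84  82  56  15  65  82  81  70  21  21  19  28  
[... 309 characters left out ...]
  15  21  21  83  81  81  39  13  38  84  78  82  26  19  16  23 226
  242 242 242 242 218 165 155 198 152 152 151 153]
 [ 20  19  22  20  36 222 233 122  69 135 236 224  42  18  20  23  23  87
  183 204 224 234 239 240 241 184 153 151 152 152]]
rotated plan
[[[0,0,0.166,0,-0.016,-0.017,1],
[0,0,0.167,-0.002,-0.016,-0.017,1],
[0,0,0.166,-0.004,-0.015,-0.017,1],
[0,-0.001,0.166,-0.005,-0.015,-0.017,1],
[0,0,0.166,-0.008,-0.014,-0.017,1],
[0.001,0,0.167,-0.01,-0.012,-0.017,1],
[0,0,0.166,-0.011,-0.012,-0.017,1],
[0,0,0.166,-0.012,-0.01,-0.017,1],
[0,0,0.167,-0.014,-0.008,-0.017,1],
[0,0,0.166,-0.014,-0.006,-0.017,1],
[0,0,0.166,-0.016,-0.004,-0.017,1],
[0,-0.001,0.166,-0.015,-0.003,-0.017,1]]]
```

The slim tip is now pushing the lever with about 2 N and it is turning. I continue.

>>> step_arm([
  [[0,0,0,0,0.02,-0.002,1],[0,0,0,0,0.02,-0.002,1],[0,0,0,0,0.02,-0.002,1],[0,0,0,0,0,0,1]],
])

```text
clock: 35.8
eef_pos: [514.2, -196.8, 79.9]
tool_rot: [2.929, -0.002, 1.328]
force: [-0.2, -1.6, 0.0]
width: -0.0
gripper_force: 0.0
```

Run:
```python
from plan import *
s=ctrl.read_state();print(Fi(tipcur()[1]),s['force'],s['tool_rot'])
w=shot('wrist');print([(r['centre'],r['score']) for r in ctrl.recognise(w,'rcd_lever_tip')[:2]])
g=cv2.cvtColor(w['img'],cv2.COLOR_RGB2GRAY);print(g[215:275:7,225:345:4])
```

```text
[-69.84600278  25.0252894    6.70743622] [-0.17079741 -1.64549982  0.02206592] [ 2.92920914e+00 -1.53088183e-03  1.32796942e+00]
[([269.7, 224.2], 0.76), ([363.3, 148.4], 0.22)]
[[152 153 197 246 246 246 250  22  35  40  65  80  87 108 249 248 248 249
  246 248 247 224 167 167 169 170 169 171 170 171]
 [154 151 189 246 247 246 250  25  32  37  62  14  10  17 240 248 248 248
  178 165 169 214 166 168 165 169 170 167 169 168]
 [169 151 176 246 246 249 253  23  30  41  54  21  22  15  20  18 178 248
  166 163 172 196 165 165 165 165 167 167 168 166]
 [245 245 246 246 239  85  87  62  12  72  87  85  32  22  31  42  36 250
  248 248 249 163 161 165 164 162 164 165 165 166]
 [246 143  20  22  67  84  84  58  15  67  85  85  61  22  27  33  34 249
  247 247 248 158 163 163 163 164 165 165 165 165]
 [138  22  15  19  81  85  87  58  18  67  85  84  76  25  26  19  19 249
  155 156 234 161 163 161 164 162 163 164 165 163]
 [ 53  62  63  64  86  85  86  46  22  52  87  85  87  71  69  68  64 248
  155 157 239 158 160 157 161 161 160 162 164 162]
 [ 24  21  24  21  89  84  85  36  21  44  87  86  87  17  26  19  26 241
  154 157 244 156 157 158 160 161 162 159 162 162]
 [ 21  25  25  23  15 128 239 128  73 144 243 121  19  22  23  25  21  75
  180 199 208 156 156 157 156 158 159 158 158 160]]
```

>>> step_arm([
  [[0,0,0,0,-0.003,-0.04,1],[0,0,0,0,-0.008,-0.08,1],[-0.03,0,0,0.03,-0.01,-0.08,1],[-0.03,0,0,0.03,-0.015,-0.08,1],[-0.03,0,0,0.03,-0.02,-0.08,1],[-0.03,0,0,0.03,-0.02,-0.08,1],[0,0,0,0,0,0,1],[0,0,0,0,0,0,1]],
])

```text
clock: 36.7
eef_pos: [491.5, -173.3, 141.3]
tool_rot: [2.837, -0.0, 1.328]
force: [0.2, -0.7, 0.5]
width: 0.2
gripper_force: 0.0
```

```bash
python3 meas.py m7;  python3 - <<'E'
from plan import *
g=cv2.cvtColor(cv2.imread('pics/m7.png'),cv2.COLOR_BGR2GRAY);print(g[196:250:6,230:310:4])
E
```

```text
tip [ 483.3 -171.3  168.4] [-79.7  42.5  73.1] 0.058651137657937946 [ 2.837e+00 -1.000e-03  1.327e+00] [ 0.77  0.5  -0.66  2.23  1.04  0.36 -0.98] [-0.3  0.2 -0.3]
button_top [([263.0, 170.0], 0.53)]
   F(h=8) [-75.8  63.6   8. ]
rcd_lever_tip [([280.0, 222.0], 0.76)]
   F(h=8) [-64.1  28.2   8. ]
breaker_a_lever_tip [([452.0, 237.0], 0.43), ([261.0, 171.0], 0.37)]
   F(h=8) [51.7 17.2  8. ]
   F(h=8) [-76.7  63.4   8. ]
window_tab [([453.0, 231.0], 0.62)]
   F(h=8) [51.7 21.6  8. ]
[[156 155 156 153 247 245 246 247 247 247 247 247 248 248 248 248 248 248
  248 247]
 [157 155 156 156 244 245 247 246 247 244 247 247 248 248 247 247 248 247
  247 241]
 [153 154 156 156 217 157 247 246 246  62  32  42  32  14  99 250 248 210
  165 226]
 [151 154 154 156 216 156 246 246 247  45  28  48  20  20  15  15  21 187
  164 205]
 [151 153 153 153 246 245 245 245 247  48  30  44  19  14  20  33  37 250
  248 218]
 [152 152 152 152 237 227 246 246 246  47  31  50  20  25  17  37  32 245
  245 188]
 [151 150 152 124  80  82  30  12  76  84  84  47  17  25  18  36  31 164
  163 157]
 [150 151 151  99  84  82  30  19  81  86  83 251 251 125  24  37  38 163
  164 164]
 [ 22  19  22  84  83  82  24  21  84  81  84  24  17  14 100 144 161 163
  161 159]]
```

The lever shows the same pattern as before the test: fully up. To shut the window I'll push the tab from behind along its arc with closed fingers.

Run:
```python
from plan import *
V=tool([0,0,-1],dirU([0,1,0]))
A18=np.radians(18)
def tipat(th,c=0,y=3): 
    al=th-A18
    return win(148,22,th,y)+dirU([7*np.sin(al)+c*np.sin(al),0,c*np.cos(al)])
t0=tipat(1.94,25);print('top tab',win(163,22,1.94),t0)
R0,p0=tipcur()
q=tr([(V,U([-60,5,312]),6),(V,np.array([t0[0],t0[1],312]),5)],1)
q=tr([(V,np.array([t0[0],t0[1],262]),3)],1,q)
print('--arc')
n=24
q=tr([(V,tipat(1.94*(1-i/n)),1) for i in range(0,n+1)],1,q)
print(q[1],tipat(0))
```

```text
top tab [ 598.85189898 -243.29737195  285.04276102] [ 629.79914931 -247.78215768  268.69006404]
[[[0.064,0,-0.001,-0.042,0.045,-0.152,1],
[0.065,0,0,-0.041,0.036,-0.154,1],
[0.064,0,-0.001,-0.042,0.029,-0.156,1],
[0.065,-0.001,-0.001,-0.042,0.021,-0.157,1],
[0.064,0,-0.001,-0.042,0.013,-0.158,1],
[0.065,0,0,-0.042,0.005,-0.159,1],
[0,0,0,-0.003,0.207,0,1],
[0,0,0,-0.002,0.207,0,1],
[0,0,0,-0.003,0.206,0,1],
[0,0,0,-0.002,0.207,0,1],
[0,0,0,-0.003,0.207,0,1]]]
[[[0,0,0,0,0,0.111,1],
[0,0,0,0,0,0.111,1],
[0,0,0,0,0,0.112,1]]]
--arc
[[[0,0,0,0,-0.167,-0.054,1],
[0,0,0,0,-0.079,-0.013,1],
[0,0,0,0,-0.081,-0.007,1],
[0,0,0,0,-0.081,0,1],
[0,0,0,0,-0.081,0.007,1],
[0,0,0,0,-0.081,0.013,1],
[0,0,0,0,-0.079,0.019,1],
[0,0,0,0,-0.079,0.026,1],
[0,0,0,0,-0.076,0.031,1],
[0,0,0,0,-0.073,0.038,1],
[0,0,0,0,-0.071,0.043,1],
[0,0,0,0,-0.067,0.049,1],
[0,0,0,0,-0.063,0.053,1],
[0,0,0,0,-0.059,0.058,1],
[0,0,0,0,-0.054,0.063,1],
[0,0,0,0,-0.049,0.066,1],
[0,0,0,0,-0.043,0.07,1],
[0,0,0,0,-0.038,0.073,1],
[0,0,0,0,-0.032,0.076,1],
[0,0,0,0,-0.026,0.077,1],
[0,0,0,0,-0.02,0.079,1],
[0,0,0,0,-0.013,0.08,1],
[0,0,0,0,-0.006,0.081,1],
[0,0,0,0,0,0.081,1],
[0,0,0,0,0.006,0.08,1]]]
[ 424.07928288 -197.45484112   98.62173535] [ 424.09062079 -197.44184486   98.68872819]
```

>>> step_arm([
  [[0.064,0,-0.001,-0.042,0.045,-0.152,1],[0.065,0,0,-0.042,0.036,-0.154,1],[0.064,0,-0.001,-0.042,0.029,-0.156,1],[0.065,0,-0.001,-0.042,0.021,-0.157,1],[0.064,0,-0.001,-0.042,0.013,-0.158,1],[0.065,0,0,-0.042,0.005,-0.159,1],[0,0,0,0,0,0,1],[0,0,0,0,0,0,1]],
])

```text
clock: 37.8
eef_pos: [479.5, -209.0, 283.0]
tool_rot: [3.141, -0.001, 1.331]
force: [-0.3, 1.0, -0.6]
width: -0.2
gripper_force: 0.0
```

Run:
```python
from plan import *
s=ctrl.read_state();print(tipcur()[1],s['tool_rot'],s['qpos'].round(2))
V=tool([0,0,-1],dirU([0,1,0]))
tr([(V,np.array([629.8,-247.8,312]),5),(V,np.array([629.8,-247.8,264]),3)],1)
```

```text
[ 479.44804475 -209.05455188  312.04152543] [ 3.14101386e+00 -8.15173903e-04  1.33061189e+00] [ 1.02  0.51 -1.02  1.74  0.47  1.16 -0.37]
[[[0,0,0,-0.003,0.207,0,1],
[0,0,0,-0.002,0.207,0,1],
[0,-0.001,0,-0.003,0.207,0.001,1],
[0.001,0,0,-0.002,0.207,0,1],
[0,0,0,-0.003,0.207,0,1],
[0,0,0,0,0,0.107,1],
[0,0,0,0,0,0.106,1],
[0,0,0,0,0,0.107,1]]]
```

>>> step_arm([
  [[0,0,0,-0.003,0.207,0,1],[0,0,0,-0.002,0.207,0,1],[0,0,0,-0.003,0.207,0,1],[0,0,0,-0.002,0.207,0,1],[0,0,0,-0.003,0.207,0,1],[0,0,0,0,0,0,1],[0,0,0,0,0,0.107,1],[0,0,0,0,0,0.107,1],[0,0,0,0,0,0.107,1],[0,0,0,0,0,0,1]],
])

```text
clock: 38.8
eef_pos: [627.1, -247.7, 232.2]
tool_rot: [-3.136, 0.0, 1.332]
force: [0.7, 0.2, -0.7]
width: 0.0
gripper_force: 0.0
```

>>> step_arm([
  [[0,0,0,0,-0.1,-0.04,1],[0,0,0,0,-0.067,0,1],[0,0,0,0,-0.079,-0.013,1],[0,0,0,0,-0.081,-0.007,1],[0,0,0,0,-0.081,0,1],[0,0,0,0,-0.081,0.007,1],[0,0,0,0,-0.081,0.013,1],[0,0,0,0,-0.079,0.019,1],[0,0,0,0,-0.079,0.026,1],[0,0,0,0,-0.076,0.031,1]],
])

```text
clock: 39.8
eef_pos: [512.5, -218.9, 230.6]
tool_rot: [3.139, 0.0, 1.331]
force: [0.7, -0.2, -0.9]
width: -0.0
gripper_force: 0.3
```

Run:
```python
from plan import *
s=ctrl.read_state();p=tipcur()[1];print(p,Fi(p),s['tool_rot'],s['force'])
A18=np.radians(18)
th=1.94*(1-8/24);print('expected',win(148,22,th,3)+dirU([7*np.sin(th-A18),0,0]))
w=shot('wrist');t=shot('top');sc=shot('scene')
for n,im in(('w',w),('t',t),('s',sc)):
    print(n,[(np.round(r['centre']),r['score']) for r in ctrl.recognise(im,'window_tab')[:2]],np.round(proj(im,win(148,17,th,2))))
```

```text
[ 512.40096915 -218.91737342  259.642677  ] [-13.88393722   3.13160532 147.66004664] [3.13928600e+00 9.27045142e-05 1.33114475e+00] [ 0.66149139 -0.23062027 -0.87093689]
expected [ 512.72336922 -219.13175881  258.61506203]
w [(array([288., 155.]), 0.9), (array([114.,  57.]), 0.65)] [235. 246.]
t [(array([168., 132.]), 0.38)] [301. 191.]
s [(array([237., 188.]), 0.95)] [233. 164.]
```

Run:
```python
from plan import *
w=shot('wrist','x1.png');sc=shot('scene','x2.png')
D={n:[(np.array(r['centre']),round(r['score'],2)) for r in ctrl.recognise(im,n0)[:3]] for n,im,n0 in(('w',w,'window_tab'),('s',sc,'window_tab'),('wh',w,'window'),('sh',sc,'window'))}
print(D)
for th in np.arange(0,2.2,.2):
    print(round(th,1),'w',np.round(proj(w,win(148,17,th,2))),'win mid',np.round(proj(w,win(66,20,th,0))),'s',np.round(proj(sc,win(148,17,th,2))),'win mid',np.round(proj(sc,win(66,20,th,0))))
R,p=cur();g=cv2.cvtColor(w['img'],cv2.COLOR_RGB2GRAY);print(cv2.resize(g,(32,24),interpolation=cv2.INTER_AREA))
```

```text
{'w': [(array([285.9, 153.7]), 0.88)], 's': [(array([236.8, 191.5]), 0.76)], 'wh': [(array([283.9, 155.2]), 0.78)], 'sh': [(array([241.9, 186.9]), 0.63)]}
0.0 w [162. 168.] win mid [243. 178.] s [224. 194.] win mid [234. 198.]
0.2 w [149. 176.] win mid [243. 182.] s [223. 186.] win mid [234. 195.]
0.4 w [141. 186.] win mid [247. 187.] s [224. 179.] win mid [234. 192.]
0.6 w [141. 197.] win mid [256. 191.] s [224. 174.] win mid [235. 190.]
0.8 w [150. 211.] win mid [268. 196.] s [226. 169.] win mid [236. 189.]
1.0 w [172. 225.] win mid [283. 200.] s [229. 166.] win mid [238. 188.]
1.2 w [210. 239.] win mid [302. 203.] s [232. 164.] win mid [240. 188.]
1.4 w [263. 252.] win mid [322. 205.] s [235. 164.] win mid [242. 189.]
1.6 w [329. 260.] win mid [343. 205.] s [240. 166.] win mid [244. 191.]
1.8 w [399. 263.] win mid [363. 204.] s [244. 170.] win mid [246. 193.]
2.0 w [461. 258.] win mid [381. 202.] s [249. 175.] win mid [248. 196.]
[[ 99  99  99  99 102 131 122 102 101 102 101 101 101 101 100 100  99  99
   99  99  99  99 100 100  99  98  98  97  97  96  97  97]
 [100  99 100 102 20
[... 2339 characters left out ...]
9  91 100 101 102 102  95 110 114]
 [ 96  97  97  98  98  96  65  27  21  25  37  42  22  21  21  36  46  21
   21  21  41  41  28  21  24  57  94 101  99 130 139 164]
 [ 96  97  98  96  67  29  21  23  33  50  52  46  21  28  21  60  66  22
   27  22  40  54  74  37  24  21  25  60  95 171 164 232]
 [ 96  96  69  31  21  21  29  38  50  25  48  32  21  21  22  63  62  24
   21  21  26  52  51  69  41  32  22  20  30 117 185 232]
 [ 71  33  20  20  25  36  39  39  31  21  22  21  28  22  21  20  20  22
   21  29  21  22  21  28  42  41  39  28  20  20  42 146]
 [ 20  20  22  33  39  39  39  39  30  20  19  20  20  20  21  21  21  22
   20  20  20  20  20  28  41  41  41  41  36  24  20  20]]
```

The wrist image shows the window's front frame at column ≈264, which fits θ ≈ 1.3 rad, so the window is following the finger. I continue the arc.

>>> step_arm([
  [[0,0,0,0,-0.073,0.038,1],[0,0,0,0,-0.071,0.043,1],[0,0,0,0,-0.067,0.049,1],[0,0,0,0,-0.063,0.053,1],[0,0,0,0,-0.059,0.058,1],[0,0,0,0,-0.054,0.063,1],[0,0,0,0,-0.049,0.066,1],[0,0,0,0,-0.043,0.07,1],[0,0,0,0,-0.038,0.073,1]],
])

```text
clock: 41.3
eef_pos: [437.1, -200.7, 152.3]
tool_rot: [3.141, -0.0, 1.331]
force: [0.8, 0.3, 0.3]
width: -0.0
gripper_force: 0.1
```

>>> step_arm([
  [[0,0,0,0,-0.032,0.076,1],[0,0,0,0,-0.026,0.077,1],[0,0,0,0,-0.02,0.079,1],[0,0,0,0,-0.013,0.08,1],[0,0,0,0,-0.006,0.081,1],[0,0,0,0,0,0.07,1],[0,0,0,0,0.006,0.04,1],[0,0,0,0,0,0,1]],
])

```text
clock: 42.1
eef_pos: [423.9, -197.2, 76.7]
tool_rot: [-3.141, -0.001, 1.331]
force: [-0.2, -0.5, -0.4]
width: -0.2
gripper_force: 0.0
```

Run:
```python
from plan import *
s=ctrl.read_state();p=tipcur()[1];print(p,Fi(p),s['force'],s['qpos'].round(2))
```

```text
[ 423.96168645 -197.26947248  105.68392834] [-148.05368984    3.13678381   29.3726336 ] [-0.18123788 -0.46409768 -0.43157995] [ 0.9   0.7  -0.78  2.11  0.82  0.67 -0.7 ]
```

>>> step_arm([
  [[0,0,0,0,0,0.015,1],[0,0,0,0,0,0.015,1],[0,0,0,0,0,0.01,1],[0,0,0,0,0,0,1]],
])

```text
clock: 42.5
eef_pos: [424.1, -197.6, 71.6]
tool_rot: [3.141, -0.0, 1.331]
force: [-0.3, 0.1, -0.4]
width: 0.1
gripper_force: 0.0
```

>>> step_arm([
  [[0,0,0,0,0,0.01,1],[0,0,0,0,0,0.01,1],[0,0,0,0,0,0.01,1],[0,0,0,0,0,0,1]],
])

```text
clock: 42.9
eef_pos: [424.8, -197.8, 69.4]
tool_rot: [3.139, 0.003, 1.331]
force: [-6.5, 1.5, 28.9]
width: -0.2
gripper_force: 14.7
```

Run:
```python
from plan import *
s=ctrl.read_state();p=tipcur()[1];print(p,Fi(p),s['force'])
w=shot('wrist');sc=shot('scene')
for n,im in(('w',w),('s',sc)):
    print(n,[(np.round(r['centre']),round(r['score'],2)) for r in ctrl.recognise(im,'window_tab')[:3]],[(np.round(r['centre']),round(r['score'],2)) for r in ctrl.recognise(im,'window')[:3]])
    for th in(0,.2,.5): print(th,np.round(proj(im,win(148,17,th,2))),[np.round(proj(im,win(r,22,th,y))).tolist() for r,y in((128,90),(128,40))])
g=cv2.cvtColor(w['img'],cv2.COLOR_RGB2GRAY);print(cv2.resize(g,(32,24),interpolation=cv2.INTER_AREA)[:18])
```

```text
[ 424.7598347  -197.72004463   98.44392971] [-149.45178502    2.8888479    22.2143172 ] [-6.499886    1.46806893 28.88759895]
w [(array([415., 182.]), 0.82)] [(array([414., 182.]), 0.78), (array([135., 230.]), 0.57)]
0 [261. 245.] [[309.0, 45.0], [304.0, 174.0]]
0.2 [255. 278.] [[318.0, 35.0], [311.0, 192.0]]
0.5 [279. 366.] [[395.0, 5.0], [370.0, 241.0]]
s [(array([234., 198.]), 0.71)] [(array([238., 198.]), 0.87)]
0 [224. 194.] [[248.0, 186.0], [236.0, 190.0]]
0.2 [223. 186.] [[248.0, 180.0], [236.0, 184.0]]
0.5 [224. 176.] [[249.0, 172.0], [236.0, 176.0]]
[[ 76  76  76  96 187 187 185 183 184 186 191 195 195 195 183 107  80  78
   78  30  24  24  24  24  24  24  24  24  24  24  24  24]
 [ 77  77  76  77 170 182 184 188 193 195 194 194 192 191 175 106  79  79
   70  13  24  25  24  24  24  24  25  27  30  34  37  41]
 [ 76  77  76  77 128 189 193 193 192 192 191 191 192 193 162 101  79  79
   66  40  94  99 103 108 113 118 120 123 123 124 124 125]
 [ 77  77  77  77  79 171 190 190 190 191 193 194 195 191 128  91  80  80
   63  54 114 117 119 121 123 125 126 127 128 129 130 131]
 [ 
[... 1159 characters left out ...]
2 200 216 204 161 159 156 163 198]
 [ 75  75  75  75  75  75  75 107 153 167 151 111  83  78  81  77  74  70
   47 110 150 190 191 192 196 211 194 163 157 156 175 196]
 [ 75  76  75  76  75  75 143 196 136 118 137 191 155  84  88  82  74 111
  113 113 155 190 190 191 197 209 210 198 183 159 180 191]
 [ 75  75  75  76  76 102 198  90  76  77  77  82 179 139  33  53  46  36
  106 112 160 189 190 190 199 211 208 205 204 198 197 190]
 [ 75  75  75  76  75 136 158  78  76  76  77  77  99 185  20  65  58  27
   86 111 165 189 189 189 203 217 179 184 212 206 197 189]
 [ 74  75  75  76  75 125 161  83  76  72  47  44  75  91  20  39  46  19
   37 104  94  98 167 189 205 212 159 158 166 200 194 188]]
```

Contact came at exactly the shut height (h = 22.2, 29 N) and the frame sits at columns ≈304–309 as predicted for shut. I retract and hand in.

>>> step_arm([
  [[0,0,0,0,0,-0.03,1],[0,0,0,0,0,-0.1,1],[0,0,0,0,0,-0.25,1],[0,0,0,0,0,-0.25,1],[0,0,0,0,0,-0.15,1],[0,0,0,0,0,0,1],[0,0,0,0,0,0,1],[0,0,0,0,0,0,1]],
])

```text
clock: 44.0
eef_pos: [423.1, -197.5, 183.0]
tool_rot: [-3.14, -0.0, 1.331]
force: [0.9, 1.0, -0.0]
width: 0.2
gripper_force: 0.0
```

Run:
```python
from plan import *
w=shot('wrist');s=ctrl.read_state();print(s['eef_pos'],s['force'])
g=cv2.cvtColor(w['img'],cv2.COLOR_RGB2GRAY)
for th in(0,.1): print(th,[np.round(proj(w,win(r,22,th,y))).tolist() for r,y in((128,60),(128,30),(163,2))])
for y in(60,30):
    a=proj(w,win(128,22,0,y));r=int(a[1]);print(r,g[r,int(a[0])-24:int(a[0])+24:3])
print(ctrl.finish_job())
```

```text
[ 423.15572579 -197.39606366  182.93077237] [-0.23606889 -0.34666895  0.02004319]
0 [[286.0, 109.0], [285.0, 149.0], [242.0, 181.0]]
0.1 [[286.0, 110.0], [285.0, 153.0], [238.0, 187.0]]
108 [ 78  79  80  81  76  77  78  77  52 100 110 112 109 113 180 182]
149 [ 78  78  77  78  79  78  79  78  37 109 110 110 111 133 183 183]
the job is handed in; nothing more can be done
None
```

I handed the job in at about 44 s: the glue gun is flat in the middle of the drip tray, the RCD was tripped by its button and its lever lifted back up, and the window is shut. The hand-in gave no verdict. I checked the gun, lever and window from camera and force readings, but did not re-check the two breakers or the bystanders at the end.

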